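Change over the dispenser rack

TASK

Change over the dispenser rack: take every round dispenser off its rail and stand it upright in the steel tray for washing, and slide every square dispenser standing on the counter onto a free rail until it clicks fully home against the stop; the square one already on the rack stays on. Once all are in place, draw the portion gauge out by its black tab to the second mark, hold it there for a second, and let it go fully home again. Leave the other things on the counter where they are.

Things in the scene. Friction and masses are not known exactly. Their poses are not given: they have to be found in the camera images.
- rack: grey dispenser rack fixed to the counter: base plate 115 (x) by 395 (y), 12 thick; four parallel aluminium T-rails along x at y = -140, -60, 20, 100, open at the -x end; a back wall (front face x = 30.5, top z = 50) is the end stop of all four; the gauge is at the +y end. Origin on the counter under the rack, x away from the robot
- seat0 (a point): where a dispenser's origin is when fully home on rail 0 (rack x 0, y -140, z 14). T-rail: head 27 wide, z = 21 to 25, rounded nose reaching to x = -57; neck 12 wide. The shoe is threaded over the nose from -x and slid to +x against the stop, its underside 14 to 17 above the counter (play: 3 in height, 2.5 to each side)
- seat1 (a point): the same on rail 1 (rack y -60). Detent, all rails: at x = -35 a sprung steel ball stands 2 above the rail head; sliding a shoe over it takes about 3 to 9 N of push or pull, and it springs up behind the shoe's end when the shoe is home
- seat2 (a point): the same on rail 2 (rack y 20)
- seat3 (a point): the same on rail 3 (rack y 100)
- gauge (a joint): sprung portion gauge at the rack's +y end: how far its bar is drawn out of the housing, in m (0 = home, 0.065 = end); slides to the rack's -x; a spring draws it home with 1.6 N at 0 and 4.8 N at 0.04. The bar has three dark cross-lines on top, which come level with the housing's front face at 0.02, 0.04 and 0.06
- gauge_tab (a point): centre of the black upright tab at the end of the gauge's bar: 20 thick (x), 24 wide (y), 44 tall (18 to 62 above the counter), free on both y sides; moves with the gauge; axes as the rack's
- tray: shallow steel wash tray, 1 kg, standing loose on the counter, 160 (x) by 260 (y) outside, walls 4 thick and 12 high, floor 4 thick; origin under its centre
- square_a: Square clear plastic dispenser, 66 high, 160 g. Green shoe 60 (x) by 46 (y) by 15 high with a slot along x, open at both ends: 32 wide, 7 high, above two 4 thick lips 18 apart. Body 44 (x) by 36 (y) z = 15 to 55, green cap above. Origin: centre of the shoe's underside, z up; either end may go first. Starts standing on the counter; may be absent.
- square_b: Square clear plastic dispenser, 66 high, 160 g. Green shoe 60 (x) by 46 (y) by 15 high with a slot along x, open at both ends: 32 wide, 7 high, above two 4 thick lips 18 apart. Body 44 (x) by 36 (y) z = 15 to 55, green cap above. Origin: centre of the shoe's underside, z up; either end may go first. Starts standing on the counter; may be absent.
- square_c: Square clear plastic dispenser, 66 high, 160 g. Green shoe 60 (x) by 46 (y) by 15 high with a slot along x, open at both ends: 32 wide, 7 high, above two 4 thick lips 18 apart. Body 44 (x) by 36 (y) z = 15 to 55, green cap above. Origin: centre of the shoe's underside, z up; either end may go first. Starts standing on the counter; may be absent.
- square_on: Square clear plastic dispenser, 66 high, 160 g. Green shoe 60 (x) by 46 (y) by 15 high with a slot along x, open at both ends: 32 wide, 7 high, above two 4 thick lips 18 apart. Body 44 (x) by 36 (y) z = 15 to 55, green cap above. Origin: centre of the shoe's underside, z up; either end may go first. Starts fully home on one of the rails and stays there.
- round_a: Round clear plastic dispenser, 66 high, 160 g. Green shoe 60 (x) by 46 (y) by 15 high with a slot along x, open at both ends: 32 wide, 7 high, above two 4 thick lips 18 apart. Body round, 36 diameter, z = 15 to 55, green cap above. Origin: centre of the shoe's underside, z up; either end may go first. Starts fully home on one of the rails; may be absent.
- round_b: Round clear plastic dispenser, 66 high, 160 g. Green shoe 60 (x) by 46 (y) by 15 high with a slot along x, open at both ends: 32 wide, 7 high, above two 4 thick lips 18 apart. Body round, 36 diameter, z = 15 to 55, green cap above. Origin: centre of the shoe's underside, z up; either end may go first. Starts fully home on one of the rails; may be absent.
- round_c: Round clear plastic dispenser, 66 high, 160 g. Green shoe 60 (x) by 46 (y) by 15 high with a slot along x, open at both ends: 32 wide, 7 high, above two 4 thick lips 18 apart. Body round, 36 diameter, z = 15 to 55, green cap above. Origin: centre of the shoe's underside, z up; either end may go first. Starts fully home on one of the rails; may be absent.
- sufuria: bystander: stainless sufuria (cooking pot), radius 85, height 75, two side handles; origin under its centre
- side_plate: bystander: white ceramic side plate, radius 75, height 20; origin under its centre
- cup: bystander: blue ceramic cup, radius 36, height 75; origin under its centre
- paddle: bystander: flat wooden paddle, 170 long, 10 thick, lying on the counter near the robot; origin under its middle, x along it
- push_dispenser: bystander: tall clear plastic push dispenser bottle, radius 28, height 150; origin under its centre
- jar: bystander: glass jar with steel cap, radius 30, height 75; origin under its centre
There are look-alikes about, which are no part of the job. Leave any red look-alike of the square_a alone.

How it is judged:
On the way, in this order (a step that is already met when the one before it is completed fails the run):
1. every round dispenser stands in the tray and every square one is fully home on a rail ((distance between square_a and seat0 below 0.004 m or distance between square_a and seat1 below 0.004 m or distance between square_a and seat2 below 0.004 m or distance between square_a and seat3 below 0.004 m) and angle between each of square_a, square_b, square_c, square_on's own z axis and vertical below 0.08 rad and (distance between square_b and seat0 below 0.004 m or distance between square_b and seat1 below 0.004 m or distance between square_b and seat2 below 0.004 m or distance between square_b and seat3 below 0.004 m) and (distance between square_c and seat0 below 0.004 m or distance between square_c and seat1 below 0.004 m or distance between square_c and seat2 below 0.004 m or distance between square_c and seat3 below 0.004 m) and (distance between square_on and seat0 below 0.004 m or distance between square_on and seat1 below 0.004 m or distance between square_on and seat2 below 0.004 m or distance between square_on and seat3 below 0.004 m) and x of round_a in the frame of tray between -0.06 and 0.06 m and y of round_a in the frame of tray between -0.11 and 0.11 m and z of each of round_a, round_b, round_c in the frame of tray below 0.012 m and angle between each of round_a, round_b, round_c's own z axis and vertical below 0.15 rad and x of round_b in the frame of tray between -0.06 and 0.06 m and y of round_b in the frame of tray between -0.11 and 0.11 m and x of round_c in the frame of tray between -0.06 and 0.06 m and y of round_c in the frame of tray between -0.11 and 0.11 m), for 0.2 s.
2. with all in place, the gauge is held at its second mark (40 mm, within 4 mm) for 0.6 s (all of step 1 and value of joint gauge between 0.036 and 0.044 m), for 0.6 s.
At the end, for the whole second after the job is handed in: Every round dispenser stands upright (within 0.15 rad) on the tray's floor; every square dispenser is within 4 mm of the home position of some rail and level; the gauge is back within 4 mm of home; all released (all of step 1 and value of joint gauge below 0.004 m); the robot touches nothing.
It fails at once if another thing on the counter (sufuria, side_plate, cup, paddle, push_dispenser, jar) is shifted by more than 30 mm (distance of any of sufuria, side_plate, cup, paddle, push_dispenser, jar from where it was at the start of the episode above 0.03 m).
Of square_a, square_b, square_c only 2 to 3 are there at a start; the rules pass over those that are not, and their reading is None.
Of round_a, round_b, round_c only 2 to 3 are there at a start; the rules pass over those that are not, and their reading is None.
At some moment in a run one of tray may be knocked a few centimetres aside while the robot is not near it.
Once in a run the grip may slacken for a moment while it holds something.
It also fails if it takes over 210 s, if anything falls off the work surface, if the arm or the gripper's body presses on something with over 40 N, if the wrist force passes 120 N, or if a joint passes its speed limit or range.

ROBOT

A 7-joint arm with a two-finger parallel gripper is mounted at the origin on the work surface. World frame = base frame: x ahead of the robot, y to its left, z up, the work surface at z = 0. Lengths are in m, angles in rad, forces in N, time in s.
With the tool pointing down it reaches from about 0.35 to 0.9 m from the base axis. Payload 8.1 kg.
Tool frame: the origin (TCP) lies at the very end of the fingers, on their centre line; the grasp point (between the pads) lies grip_point_offset behind it (grip_point_offset is the distance from the TCP to the grasp point, in m); z points along the fingers, y is the direction in which the jaws open and shut (so a half turn about z gives the same grasp; the last joint's range is limited). The gripper opens to 92 mm and grips with 3 to 60 N. Pads are 19 mm wide; open, the fingers measure 130 mm over their backs; the gripper's body (75 mm by 190 mm) begins 47 mm behind the grasp point.
Start: joints at [1.164, 0.434, 0.025, 1.573, -0.012, 1.134, -0.075], TCP at [0.187, -0.596, 0.227] pointing down, gripper open.
Joint ranges: [-2.62, 2.62], [-0.44, 2.09], [-1.27, 1.32], [0.08, 2.57], [-1.32, 4.46], [0.12, 2], [-2.74, 2.74]. Speed limits (rad/s): [2.22, 2.22, 3.01, 3.01, 3.14, 3.14, 3.14].

INTERFACE

Orientations are given as a rotation vector (axis times angle).
In Python, from cell import * gives the robot as it stands.
- The arm moves only by the tool drive_tool, never from a script. Its argument "increments" is a list of rows, each an object of numbers: "grip": the gripper's target within -1 to 1 (shut at 1, half-way at 0, fully open at -1); "tx", "ty", "tz": the shift along the world's x, y, z normalised to -1 to 1, where 1 is 400 mm; "turn": the turn about the world's z normalised to -1 to 1, where 1 is 60 degrees. In form: [{"grip": .., "tx": .., "ty": .., "tz": .., "turn": ..}, ...]. A call has 1 to 20 rows; each row is the pose to reach, as a shift and turn from the pose measured when the call began; what a row does not reach only later rows make up. A row lasts 1/10 s, in which the tool goes at most 50 mm and 8.59 degrees, less where a joint would pass 70% of its speed; a pose out of reach is approached as far as the arm can. A call with a number of a shift or a turn outside -1 to 1 is refused whole. A call with a gripper value outside its range is refused whole. The fingers move at their own pace and stop on an object; "newtons" is the grip in N (left out, the last holds). Time passes only in rows, so rows that repeat a pose let the fingers close. It gives the time, the measured TCP pose, the force and the opening at its end, in the units of the state.
- observe(): the state, without advancing time (a new reading comes with each control period).
- get_image(name): name is "side" or "top"; returns the picture (420x560x3 uint8, red, green, blue); there is no depth.
- camera_info(name): a dict with "fx", "fy", "cx", "cy" (pixels), "eye" and "rotation" of the camera in the world. Camera axes: x right, y down, z forward; pixel columns grow to the right and rows downward; lengths in m; the calibration is good to about 2 mm. A picture is of the moment at which its call begins. camera_info takes no time and is no camera call.
- sign_off(): hands the job in, once; it reports no verdict.
The state is a dict: "clock": time; "joints": joint angles; "dq": joint speeds; "joint_efforts": joint torques, N m; "position": TCP position; "ee_rot": TCP orientation; "force": force on the tool from outside, world axes, zero at the start; "ft_torque": the same for the moment, N m; "width": opening from 0.0 (shut) to 1.0 (fully open).
Only numpy, scipy, OpenCV 4.12 (cv2) and the standard library are available. Lean on these libraries where they do the work, as an engineer would, in place of code of your own. Each camera call takes 0.05 s, during which the arm holds its last target. There are 200 camera calls.

## Working session

There is one attempt and no reset: what is moved stays moved. The work goes in short steps, Python scripts to look and compute and a tool call to move; the robot and the scene stay as the last step left them, time stands still between calls to the robot, and variables do not carry over. Pictures are saved under pics/ and viewed, about 12 in all and at most 16, crops included, and the job is handed in when it is done.

Besides the shell and the picture viewer there is one more tool, called after ">>>" by a JSON object that holds its "api" and its "payload". drive_tool: Moves the arm, as the interface text tells. Its arguments: {"type":"object","properties":{"increments":{"type":"array","items":{"type":"object","properties":{"grip":{"type":"number"},"tx":{"type":"number"},"ty":{"type":"number"},"tz":{"type":"number"},"turn":{"type":"number"}}}},"newtons":{"type":"number"}},"required":["increments"]}

```bash
mkdir -p pics; ls; cat > h.py <<'E'
from cell import *
import numpy as np, cv2
def snap(n,f):
    im=get_image(n); cv2.imwrite(f'pics/{f}.png',cv2.cvtColor(im,cv2.COLOR_RGB2BGR)); return im
def ray(n,u,v,z):
    c=camera_info(n); R=np.array(c['rotation']); e=np.array(c['eye'])
    d=R@np.array([(u-c['cx'])/c['fx'],(v-c['cy'])/c['fy'],1]); return e+d*(z-e[2])/d[2]
def proj(n,p):
    c=camera_info(n); R=np.array(c['rotation']); q=R.T@(np.array(p)-np.array(c['eye']))
    return np.array([c['fx']*q[0]/q[2]+c['cx'],c['fy']*q[1]/q[2]+c['cy']])
E
python3 - <<'E'
from h import *
np.set_printoptions(precision=4,suppress=True)
snap('top','top0');snap('side','side0')
for n in('top','side'):
    c=camera_info(n);print(n,c)
print(observe()); print([k for k in globals() if 'grip' in k], globals().get('grip_point_offset'))
E
```

```text
pics
top {'fx': 380.2580208355953, 'fy': 380.2580208355953, 'cx': 277.3719143955836, 'cy': 200.91557383438843, 'eye': array([0.5055, 0.012 , 0.9067]), 'rotation': array([-2.1492,  2.2134, -0.0794])}
side {'fx': 534.0327603841369, 'fy': 534.0327603841369, 'cx': 278.62255140667395, 'cy': 216.83566231968226, 'eye': array([-0.2214,  1.0618,  0.8025]), 'rotation': array([-0.8029,  2.3297, -1.3792])}
{'clock': 0.1, 'joints': array([ 1.1644,  0.4351,  0.025 ,  1.574 , -0.0115,  1.134 , -0.0751]), 'dq': array([-0.001 , -0.0021, -0.0002, -0.002 ,  0.0014,  0.0008, -0.001 ]), 'joint_efforts': array([  0.0027, -66.9123,   0.9879, -31.5145,  -0.0605,   0.0375,
         0.    ]), 'position': array([ 0.1867, -0.596 ,  0.2261]), 'ee_rot': array([-3.1042, -0.475 ,  0.0006]), 'force': array([ 0.6825, -0.1156, -0.5571]), 'ft_torque': array([0.0116, 0.012 , 0.013 ]), 'width': 1.0029189601819684}
['grip_point_offset'] 0.0188
```

View pics/top0.png

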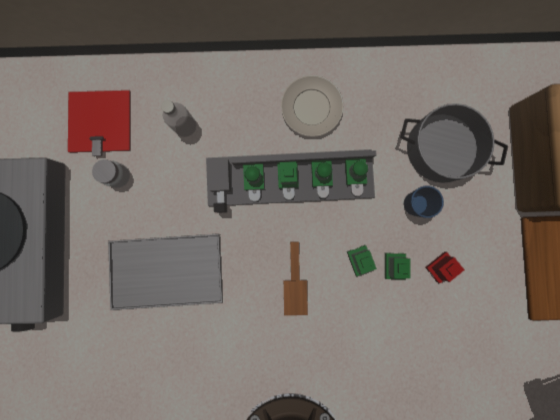

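View pics/side0.png

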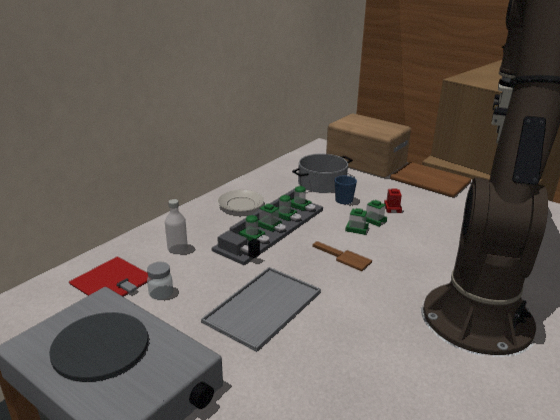

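```bash
sed -i "s/R=np.array(c\['rotation'\])/R=Rotation.from_rotvec(c['rotation']).as_matrix()/; 2a from scipy.spatial.transform import Rotation" h.py
python3 - <<'E'
from h import *
im=cv2.imread('pics/top0.png')
a=cv2.resize(im[140:220,195:395],None,fx=4,fy=4,interpolation=cv2.INTER_CUBIC)
b=cv2.resize(im[225:325,280:480],None,fx=4,fy=4,interpolation=cv2.INTER_CUBIC)[:280]
cv2.imwrite('pics/crop0.png',np.vstack([a,b]))
E
```

```text
(no output)
```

View pics/crop0.png

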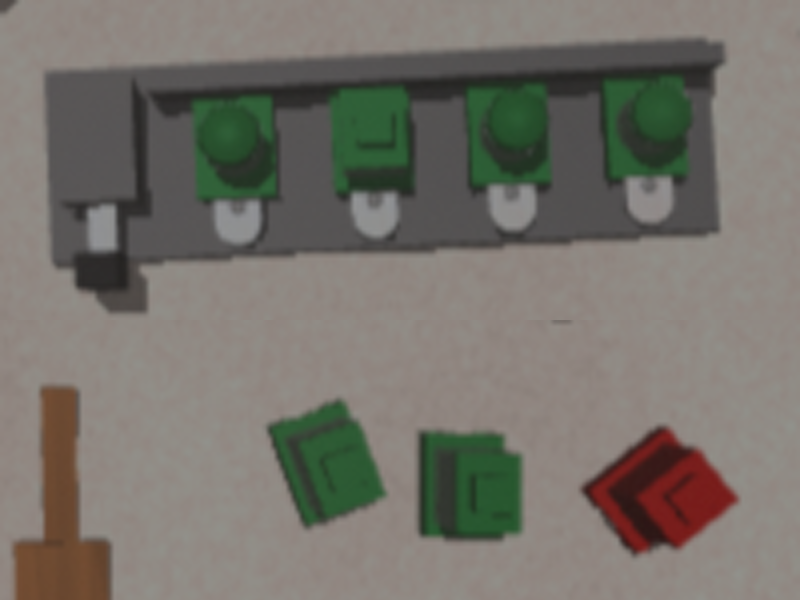

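```bash
cat >> h.py <<'E'
from scipy.optimize import least_squares
def fit(n,loc,uv,p0,z0=0):
    """planar pose (x,y,yaw) from local 3D points and pixels"""
    loc=np.array(loc,float); uv=np.array(uv,float)
    def w(p):
        c,s=np.cos(p[2]),np.sin(p[2]); return np.c_[p[0]+c*loc[:,0]-s*loc[:,1],p[1]+s*loc[:,0]+c*loc[:,1],loc[:,2]+z0]
    r=least_squares(lambda p:np.ravel([proj(n,q) for q in w(p)]-uv),p0,loss='soft_l1',f_scale=.5)
    return r.x,r.fun.reshape(-1,2)
E
python3 - <<'E'
from h import *
np.set_printoptions(precision=4,suppress=True)
A=lambda L:np.array(L)/4+[195,140]; B=lambda L:(np.array(L)-[0,320])/4+[280,225]
ys=[100,20,-60,-140]
loc=[[-.057,y/1e3,.025] for y in ys]; uv=list(A([(240,246),(376,239),(514,233),(650,226)]))
for y,l,r in zip(ys,[(198,199),(333,190),(470,188),(607,181)],[(275,200),(412,193),(550,186),(687,178)]):
    if y!=20:
        loc+=[[-.03,(y+23)/1e3,.029],[-.03,(y-23)/1e3,.029]]; uv+=list(A([l,r]))
p,res=fit('top',loc,uv,[.65,0,0]); print('rack',p);print(res)
for y in ys:
    for x in(0,-.11):print(y,x,[p[0]+np.cos(p[2])*x-np.sin(p[2])*y/1e3,p[1]+np.sin(p[2])*x+np.cos(p[2])*y/1e3])
S=[[.03,.023,.015],[.03,-.023,.015],[-.03,.023,.015]]
for nm,u in(('sqL',[(268,425),(345,400),(310,526)]),('sqR',[(420,432),(503,433),(420,537)])):
    q,r=fit('top',S,B(u),[.5,-.2,0]);print(nm,q);print(r)
T=[[x,y,.012] for x,y in((.08,.13),(.08,-.13),(-.08,-.13),(-.08,.13))]
q,r=fit('top',T,[(109,241),(220,235),(222,302),(112,308)],[.5,.2,0]);print('tray',q);print(r)
for nm,u,z in(('gaugetab',(195+101/1,140+0),.062),):pass
print('tabtop',ray('top',195+101/4,140+255/4,.062),ray('top',195+101/4,140+290/4,.062))
for nm,u,z in(('pushd',(170,106),.15),('plate',(312,107),.02),('jar',(104,173),.075),('pot',(450,142),.075),('cup',(427,200),.075),('paddle',(295,280),.01),('red',(447,266),.06)):print(nm,ray('top',*u,z))
o=observe();print(Rotation.from_rotvec(o['ee_rot']).as_matrix())
E
```

```text
rack [ 0.6312 -0.0322  0.0182]
[[-0.526   0.0334]
 [-0.1646  0.1468]
 [-0.3013  0.0101]
 [ 0.064   0.1233]
 [-0.5353  0.5371]
 [ 0.0155 -0.6562]
 [ 0.34    0.0059]
 [ 0.1431 -0.4375]
 [ 0.5306  0.1152]
 [ 0.3348 -0.0782]]
100 0 [np.float64(0.6294017747145305), np.float64(0.06776275837382498)]
100 -0.11 [np.float64(0.519419942971729), np.float64(0.06576358692092449)]
20 0 [np.float64(0.6308557175893673), np.float64(-0.012224028348212516)]
20 -0.11 [np.float64(0.5208738858465658), np.float64(-0.014223199801113005)]
-60 0 [np.float64(0.632309660464204), np.float64(-0.09221081507024999)]
-60 -0.11 [np.float64(0.5223278287214025), np.float64(-0.09420998652315048)]
-140 0 [np.float64(0.6337636033390407), np.float64(-0.1721976017922875)]
-140 -0.11 [np.float64(0.5237817715962392), np.float64(-0.17419677324518798)]
sqL [ 0.4286 -0.1781  0.3318]
[[ 0.7014  0.5933]
 [-0.1568 -0.1794]
 [-0.2986 -0.2325]]
sqR [ 0.4131 -0.2551 -0.0547]
[[ 0.2723 -0.0407]
 [-0.6609  0.2205]
 [ 0.1678 -0.1667]]
tray [0.4169 0.2782 0.0296]
[[ 0.1627 -0.9736]
 [-0.1666 -1.5163]
 [ 1.1118  0.7575]
 [-1.0788  1.4013]]
tabtop [0.5669 0.1408 0.062 ] [0.5474 0.1411 0.062 ]
pushd [0.763  0.2261 0.15  ]
plate [ 0.7945 -0.0756  0.02  ]
jar [0.6416 0.3945 0.075 ]
pot [ 0.688  -0.3727  0.075 ]
cup [ 0.5608 -0.3143  0.075 ]
paddle [ 0.3877 -0.0221  0.01  ]
red [ 0.415  -0.3555  0.06  ]
[[ 0.9542  0.299  -0.0006]
 [ 0.299  -0.9542  0.0012]
 [-0.0002 -0.0013 -1.    ]]
```

>>> {"api": "drive_tool", "payload": {"increments": [{"tx": 0.2, "ty": 0.3, "turn": -0.1, "grip": -0.05}, {"tx": 0.4, "ty": 0.6, "turn": -0.2, "grip": -0.05}, {"tx": 0.55, "ty": 0.83, "turn": -0.2726, "grip": -0.05}, {"tx": 0.55, "ty": 0.83, "turn": -0.2726, "grip": -0.05}, {"tx": 0.55, "ty": 0.83, "turn": -0.2726, "grip": -0.05}, {"tx": 0.55, "ty": 0.83, "turn": -0.2726, "grip": -0.05}, {"tx": 0.55, "ty": 0.83, "turn": -0.2726, "grip": -0.05}, {"tx": 0.55, "ty": 0.83, "turn": -0.2726, "grip": -0.05}, {"tx": 0.55, "ty": 0.83, "turn": -0.2726, "grip": -0.05}, {"tx": 0.55, "ty": 0.83, "turn": -0.2726, "grip": -0.05}, {"tx": 0.55, "ty": 0.83, "turn": -0.2726, "grip": -0.05}, {"tx": 0.55, "ty": 0.83, "turn": -0.2726, "grip": -0.05}], "newtons": 40}}

```text
invalid input
```

>>> {"api": "drive_tool", "payload": {"increments": [{"tx": 0.2, "ty": 0.3, "tz": 0, "turn": -0.1, "grip": -0.05}, {"tx": 0.4, "ty": 0.6, "tz": 0, "turn": -0.2, "grip": -0.05}, {"tx": 0.55, "ty": 0.83, "tz": 0, "turn": -0.273, "grip": -0.05}, {"tx": 0.55, "ty": 0.83, "tz": 0, "turn": -0.273, "grip": -0.05}, {"tx": 0.55, "ty": 0.83, "tz": 0, "turn": -0.273, "grip": -0.05}, {"tx": 0.55, "ty": 0.83, "tz": 0, "turn": -0.273, "grip": -0.05}, {"tx": 0.55, "ty": 0.83, "tz": 0, "turn": -0.273, "grip": -0.05}, {"tx": 0.55, "ty": 0.83, "tz": 0, "turn": -0.273, "grip": -0.05}, {"tx": 0.55, "ty": 0.83, "tz": 0, "turn": -0.273, "grip": -0.05}, {"tx": 0.55, "ty": 0.83, "tz": 0, "turn": -0.273, "grip": -0.05}, {"tx": 0.55, "ty": 0.83, "tz": 0, "turn": -0.273, "grip": -0.05}, {"tx": 0.55, "ty": 0.83, "tz": 0, "turn": -0.273, "grip": -0.05}], "newtons": 40}}

```text
clock: 1.3
position: [0.4058, -0.2654, 0.2259]
ee_rot: [-3.14, -0.024, 0.001]
force: [-0.2, 0.0, 0.5]
width: 0.52
```

>>> {"api": "drive_tool", "payload": {"increments": [{"tx": 0.559, "ty": 0.833, "tz": 0, "turn": 0.003, "grip": -0.05}, {"tx": 0.559, "ty": 0.833, "tz": 0, "turn": 0.003, "grip": -0.05}, {"tx": 0.559, "ty": 0.833, "tz": 0, "turn": 0.003, "grip": -0.05}, {"tx": 0.559, "ty": 0.833, "tz": 0, "turn": 0.003, "grip": -0.05}, {"tx": 0.559, "ty": 0.833, "tz": 0, "turn": 0.003, "grip": -0.05}, {"tx": 0.559, "ty": 0.833, "tz": 0, "turn": 0.003, "grip": -0.05}, {"tx": 0.559, "ty": 0.833, "tz": 0, "turn": 0.003, "grip": -0.05}, {"tx": 0.559, "ty": 0.833, "tz": 0, "turn": 0.003, "grip": -0.05}, {"tx": 0.559, "ty": 0.833, "tz": 0, "turn": 0.003, "grip": -0.05}, {"tx": 0.559, "ty": 0.833, "tz": 0, "turn": 0.003, "grip": -0.05}, {"tx": 0.559, "ty": 0.833, "tz": 0, "turn": 0.003, "grip": -0.05}, {"tx": 0.559, "ty": 0.833, "tz": -0.2, "turn": 0.003, "grip": -0.05}, {"tx": 0.559, "ty": 0.833, "tz": -0.275, "turn": 0.003, "grip": -0.05}, {"tx": 0.559, "ty": 0.833, "tz": -0.275, "turn": 0.003, "grip": -0.05}, {"tx": 0.559, "ty": 0.833, "tz": -0.275, "turn": 0.003, "grip": -0.05}, {"tx": 0.559, "ty": 0.833, "tz": -0.275, "turn": 0.003, "grip": -0.05}]}}

```text
clock: 2.9
position: [0.6307, 0.0673, 0.1182]
ee_rot: [-3.14, -0.027, -0.003]
force: [-0.5, 0.2, 0.2]
width: 0.527
```

```bash
python3 - <<'E'
from h import *
a=snap('side','s1')
im=cv2.imread('pics/s1.png')[170:290,190:340]
cv2.imwrite('pics/c1.png',cv2.resize(im,None,fx=4,fy=4,interpolation=cv2.INTER_CUBIC))
E
```

```text
(no output)
```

View pics/c1.png

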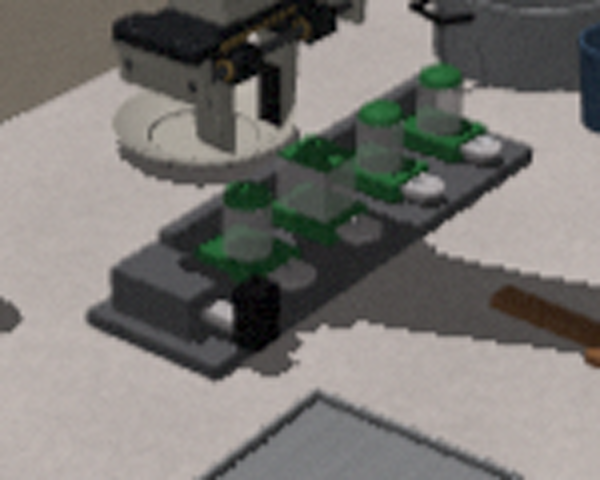

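>>> {"api": "drive_tool", "payload": {"increments": [{"tx": -0.003, "ty": 0.001, "tz": -0.06, "turn": 0, "grip": -0.05}, {"tx": -0.003, "ty": 0.001, "tz": -0.12, "turn": 0, "grip": -0.05}, {"tx": -0.003, "ty": 0.001, "tz": -0.16, "turn": 0, "grip": -0.05}, {"tx": -0.003, "ty": 0.001, "tz": -0.19, "turn": 0, "grip": -0.05}, {"tx": -0.003, "ty": 0.001, "tz": -0.21, "turn": 0, "grip": -0.05}, {"tx": -0.003, "ty": 0.001, "tz": -0.21, "turn": 0, "grip": -0.05}, {"tx": -0.003, "ty": 0.001, "tz": -0.21, "turn": 0, "grip": 0.6}, {"tx": -0.003, "ty": 0.001, "tz": -0.21, "turn": 0, "grip": 0.6}, {"tx": -0.003, "ty": 0.001, "tz": -0.21, "turn": 0, "grip": 0.6}, {"tx": -0.003, "ty": 0.001, "tz": -0.21, "turn": 0, "grip": 0.6}, {"tx": -0.003, "ty": 0.001, "tz": -0.21, "turn": 0, "grip": 0.6}], "newtons": 35}}

```text
clock: 4.05
position: [0.6307, 0.0682, 0.0357]
ee_rot: [-3.14, -0.027, -0.008]
force: [-0.6, 0.3, 6.5]
width: 0.389
```

>>> {"api": "drive_tool", "payload": {"increments": [{"tx": 0, "ty": 0, "tz": 0.003, "turn": 0, "grip": 0.6}, {"tx": -0.025, "ty": -0.001, "tz": 0.003, "turn": 0, "grip": 0.6}, {"tx": -0.05, "ty": -0.001, "tz": 0.003, "turn": 0, "grip": 0.6}, {"tx": -0.075, "ty": -0.001, "tz": 0.003, "turn": 0, "grip": 0.6}, {"tx": -0.1, "ty": -0.002, "tz": 0.003, "turn": 0, "grip": 0.6}, {"tx": -0.125, "ty": -0.002, "tz": 0.003, "turn": 0, "grip": 0.6}, {"tx": -0.15, "ty": -0.003, "tz": 0.003, "turn": 0, "grip": 0.6}, {"tx": -0.175, "ty": -0.003, "tz": 0.003, "turn": 0, "grip": 0.6}, {"tx": -0.2, "ty": -0.004, "tz": 0.003, "turn": 0, "grip": 0.6}, {"tx": -0.225, "ty": -0.004, "tz": 0.003, "turn": 0, "grip": 0.6}, {"tx": -0.25, "ty": -0.004, "tz": 0.003, "turn": 0, "grip": 0.6}, {"tx": -0.26, "ty": -0.004, "tz": 0.003, "turn": 0, "grip": 0.6}, {"tx": -0.26, "ty": -0.004, "tz": 0.003, "turn": 0, "grip": 0.6}, {"tx": -0.26, "ty": -0.004, "tz": 0.003, "turn": 0, "grip": 0.6}]}}

```text
clock: 5.45
position: [0.5271, 0.0666, 0.037]
ee_rot: [-3.139, -0.027, -0.009]
force: [0.1, 0.0, -2.1]
width: 0.389
```

```bash
python3 - <<'E'
from h import *
a=snap('side','s2');snap('top','t2')
im=cv2.imread('pics/s2.png')[170:350,180:340]; t=cv2.imread('pics/t2.png')[130:320,90:400]
a=cv2.resize(im,None,fx=2.2,fy=2.2,interpolation=cv2.INTER_CUBIC);t=cv2.resize(t,(440,270));
o=np.zeros((400,800,3),np.uint8);o[:396,:352]=a;o[:270,355:795]=t;cv2.imwrite('pics/c2.png',o)
E
```

```text
(no output)
```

View pics/c2.png

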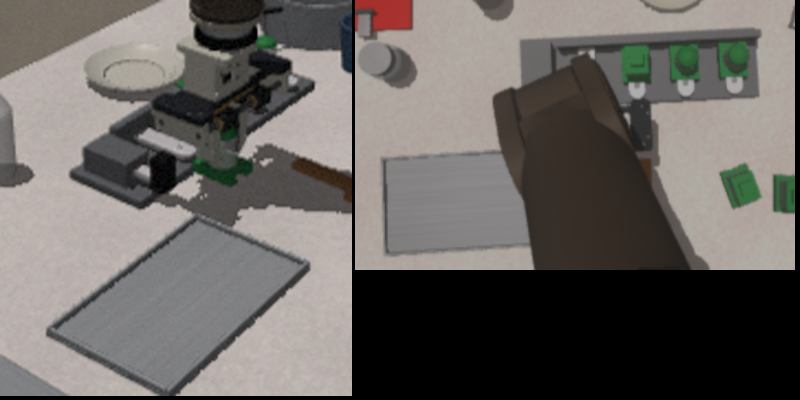

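>>> {"api": "drive_tool", "payload": {"increments": [{"tx": -0.03, "ty": 0, "tz": 0.1, "turn": 0, "grip": 0.6}, {"tx": -0.06, "ty": 0, "tz": 0.2, "turn": 0, "grip": 0.6}, {"tx": -0.1, "ty": 0.1, "tz": 0.2, "turn": 0.01, "grip": 0.6}, {"tx": -0.14, "ty": 0.2, "tz": 0.2, "turn": 0.01, "grip": 0.6}, {"tx": -0.18, "ty": 0.3, "tz": 0.2, "turn": 0.01, "grip": 0.6}, {"tx": -0.22, "ty": 0.4, "tz": 0.2, "turn": 0.01, "grip": 0.6}, {"tx": -0.26, "ty": 0.5, "tz": 0.2, "turn": 0.01, "grip": 0.6}, {"tx": -0.28, "ty": 0.6, "tz": 0.2, "turn": 0.01, "grip": 0.6}, {"tx": -0.28, "ty": 0.7, "tz": 0.2, "turn": 0.01, "grip": 0.6}, {"tx": -0.28, "ty": 0.716, "tz": 0.15, "turn": 0.01, "grip": 0.6}, {"tx": -0.28, "ty": 0.716, "tz": 0.12, "turn": 0.01, "grip": 0.6}, {"tx": -0.28, "ty": 0.716, "tz": 0.12, "turn": 0.01, "grip": 0.6}, {"tx": -0.28, "ty": 0.716, "tz": 0.12, "turn": 0.01, "grip": 0.6}, {"tx": -0.28, "ty": 0.716, "tz": 0.12, "turn": 0.01, "grip": 0.6}]}}

```text
clock: 6.95
position: [0.416, 0.3521, 0.0855]
ee_rot: [-3.139, -0.041, -0.01]
force: [-0.4, -0.4, -1.8]
width: 0.386
```

```bash
python3 - <<'E'
from h import *
print(observe()['position'],observe()['width'])
snap('side','s3')
im=cv2.imread('pics/s3.png')[160:360,180:340]
cv2.imwrite('pics/c3.png',cv2.resize(im,None,fx=3,fy=3,interpolation=cv2.INTER_CUBIC))
# predicted tray corners
for a,b in((.08,.13),(.08,-.13),(-.08,-.13),(-.08,.13)):
    c,s=np.cos(.0296),np.sin(.0296);p=proj('side',[.4169+c*a-s*b,.2782+s*a+c*b,.012]);print((p-[180,160])*3)
E
```

```text
[0.41595978 0.35207262 0.08546887] 0.3858856707789002
[ 59.63818862 471.02078936]
[265.3292269  316.39644682]
[420.90247417 382.44326308]
[225.88686607 558.93702361]
```

View pics/c3.png

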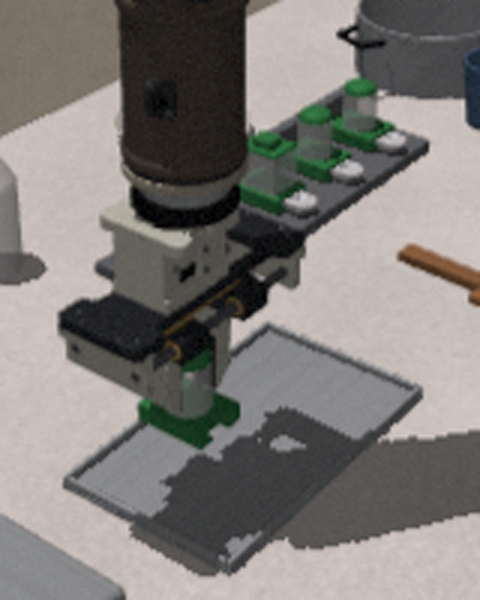

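>>> {"api": "drive_tool", "payload": {"increments": [{"tx": 0, "ty": 0, "tz": -0.06, "turn": 0, "grip": 0.6}, {"tx": 0, "ty": 0, "tz": -0.11, "turn": 0, "grip": 0.6}, {"tx": 0, "ty": 0, "tz": -0.135, "turn": 0, "grip": 0.6}, {"tx": 0, "ty": 0, "tz": -0.148, "turn": 0, "grip": 0.6}, {"tx": 0, "ty": 0, "tz": -0.148, "turn": 0, "grip": 0.6}, {"tx": 0, "ty": 0, "tz": -0.148, "turn": 0, "grip": 0.6}]}}

```text
clock: 7.6
position: [0.4164, 0.3527, 0.0272]
ee_rot: [-3.138, -0.041, -0.011]
force: [0.1, -0.2, -2.1]
width: 0.382
```

>>> {"api": "drive_tool", "payload": {"increments": [{"tx": 0, "ty": 0, "tz": -0.005, "turn": 0, "grip": 0.6}, {"tx": 0, "ty": 0, "tz": -0.007, "turn": 0, "grip": 0.6}, {"tx": 0, "ty": 0, "tz": -0.007, "turn": 0, "grip": -0.05}, {"tx": 0, "ty": 0, "tz": -0.006, "turn": 0, "grip": -0.05}, {"tx": 0, "ty": 0, "tz": -0.005, "turn": 0, "grip": -0.05}, {"tx": 0, "ty": 0, "tz": 0.05, "turn": 0, "grip": -0.05}, {"tx": 0, "ty": 0, "tz": 0.15, "turn": 0, "grip": -0.05}, {"tx": 0, "ty": 0, "tz": 0.25, "turn": 0, "grip": -0.05}, {"tx": 0.1, "ty": -0.1, "tz": 0.3, "turn": -0.01, "grip": -0.05}, {"tx": 0.2, "ty": -0.3, "tz": 0.3, "turn": -0.01, "grip": -0.05}, {"tx": 0.3, "ty": -0.5, "tz": 0.3, "turn": -0.01, "grip": -0.05}, {"tx": 0.4, "ty": -0.7, "tz": 0.3, "turn": -0.01, "grip": -0.05}, {"tx": 0.54, "ty": -0.9, "tz": 0.3, "turn": -0.01, "grip": -0.05}, {"tx": 0.54, "ty": -1.0, "tz": 0.3, "turn": -0.01, "grip": -0.05}, {"tx": 0.54, "ty": -1.0, "tz": 0.3, "turn": -0.01, "grip": -0.05}, {"tx": 0.54, "ty": -1.0, "tz": 0.3, "turn": -0.01, "grip": -0.05}, {"tx": 0.54, "ty": -1.0, "tz": 0.3, "turn": -0.01, "grip": -0.05}]}}

```text
clock: 9.3
position: [0.6287, -0.0403, 0.1472]
ee_rot: [-3.138, -0.025, -0.011]
force: [0.6, -0.0, 0.0]
width: 0.527
```

>>> {"api": "drive_tool", "payload": {"increments": [{"tx": 0.007, "ty": -0.1, "tz": 0, "turn": 0.003, "grip": -0.05}, {"tx": 0.007, "ty": -0.13, "tz": 0, "turn": 0.003, "grip": -0.05}, {"tx": 0.007, "ty": -0.13, "tz": 0, "turn": 0.003, "grip": -0.05}, {"tx": 0.007, "ty": -0.13, "tz": -0.05, "turn": 0.003, "grip": -0.05}, {"tx": 0.007, "ty": -0.13, "tz": -0.13, "turn": 0.003, "grip": -0.05}, {"tx": 0.007, "ty": -0.13, "tz": -0.2, "turn": 0.003, "grip": -0.05}, {"tx": 0.007, "ty": -0.13, "tz": -0.25, "turn": 0.003, "grip": -0.05}, {"tx": 0.007, "ty": -0.13, "tz": -0.279, "turn": 0.003, "grip": -0.05}, {"tx": 0.007, "ty": -0.13, "tz": -0.279, "turn": 0.003, "grip": -0.05}, {"tx": 0.007, "ty": -0.13, "tz": -0.279, "turn": 0.003, "grip": -0.05}, {"tx": 0.007, "ty": -0.13, "tz": -0.279, "turn": 0.003, "grip": 0.6}, {"tx": 0.007, "ty": -0.13, "tz": -0.279, "turn": 0.003, "grip": 0.6}, {"tx": 0.007, "ty": -0.13, "tz": -0.279, "turn": 0.003, "grip": 0.6}, {"tx": 0.007, "ty": -0.13, "tz": -0.279, "turn": 0.003, "grip": 0.6}, {"tx": 0.007, "ty": -0.13, "tz": -0.279, "turn": 0.003, "grip": 0.6}]}}

```text
clock: 10.8
position: [0.6323, -0.0923, 0.0368]
ee_rot: [-3.138, -0.029, -0.014]
force: [-1.1, -0.1, 7.1]
width: 0.386
```

>>> {"api": "drive_tool", "payload": {"increments": [{"tx": 0, "ty": 0, "tz": 0.003, "turn": 0, "grip": 0.6}, {"tx": -0.025, "ty": -0.001, "tz": 0.003, "turn": 0, "grip": 0.6}, {"tx": -0.05, "ty": -0.001, "tz": 0.003, "turn": 0, "grip": 0.6}, {"tx": -0.075, "ty": -0.001, "tz": 0.003, "turn": 0, "grip": 0.6}, {"tx": -0.1, "ty": -0.002, "tz": 0.003, "turn": 0, "grip": 0.6}, {"tx": -0.125, "ty": -0.002, "tz": 0.003, "turn": 0, "grip": 0.6}, {"tx": -0.15, "ty": -0.003, "tz": 0.003, "turn": 0, "grip": 0.6}, {"tx": -0.175, "ty": -0.003, "tz": 0.003, "turn": 0, "grip": 0.6}, {"tx": -0.2, "ty": -0.004, "tz": 0.003, "turn": 0, "grip": 0.6}, {"tx": -0.225, "ty": -0.004, "tz": 0.003, "turn": 0, "grip": 0.6}, {"tx": -0.25, "ty": -0.004, "tz": 0.003, "turn": 0, "grip": 0.6}, {"tx": -0.26, "ty": -0.004, "tz": 0.003, "turn": 0, "grip": 0.6}, {"tx": -0.26, "ty": -0.004, "tz": 0.003, "turn": 0, "grip": 0.6}, {"tx": -0.27, "ty": -0.004, "tz": 0.05, "turn": 0, "grip": 0.6}, {"tx": -0.28, "ty": -0.004, "tz": 0.15, "turn": 0, "grip": 0.6}, {"tx": -0.3, "ty": -0.004, "tz": 0.22, "turn": 0, "grip": 0.6}, {"tx": -0.3, "ty": -0.004, "tz": 0.22, "turn": 0, "grip": 0.6}]}}

```text
clock: 12.5
position: [0.5145, -0.094, 0.1285]
ee_rot: [-3.139, -0.029, -0.024]
force: [0.6, 0.0, -1.4]
width: 0.387
```

```bash
python3 - <<'E'
from h import *
snap('side','s4');snap('top','t4')
im=cv2.imread('pics/s4.png')[160:360,180:380]; t=cv2.imread('pics/t4.png')[130:330,90:340]
a=cv2.resize(im,(400,400),interpolation=cv2.INTER_CUBIC);t=cv2.resize(t,(500,400));
cv2.imwrite('pics/c4.png',np.hstack([a,t])[:,:800])
E
```

```text
(no output)
```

View pics/c4.png

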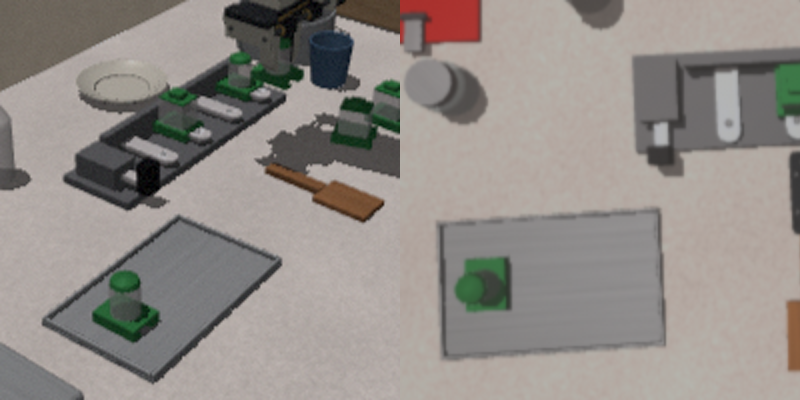

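>>> {"api": "drive_tool", "payload": {"increments": [{"tx": -0.05, "ty": 0.1, "tz": 0, "turn": 0.01, "grip": 0.6}, {"tx": -0.1, "ty": 0.2, "tz": 0, "turn": 0.01, "grip": 0.6}, {"tx": -0.15, "ty": 0.3, "tz": 0, "turn": 0.01, "grip": 0.6}, {"tx": -0.2, "ty": 0.4, "tz": 0, "turn": 0.01, "grip": 0.6}, {"tx": -0.244, "ty": 0.5, "tz": 0, "turn": 0.01, "grip": 0.6}, {"tx": -0.244, "ty": 0.6, "tz": 0, "turn": 0.01, "grip": 0.6}, {"tx": -0.244, "ty": 0.7, "tz": 0, "turn": 0.01, "grip": 0.6}, {"tx": -0.244, "ty": 0.8, "tz": 0, "turn": 0.01, "grip": 0.6}, {"tx": -0.244, "ty": 0.9, "tz": 0, "turn": 0.01, "grip": 0.6}, {"tx": -0.244, "ty": 0.93, "tz": 0, "turn": 0.01, "grip": 0.6}, {"tx": -0.244, "ty": 0.93, "tz": 0, "turn": 0.01, "grip": 0.6}, {"tx": -0.244, "ty": 0.93, "tz": -0.06, "turn": 0.01, "grip": 0.6}, {"tx": -0.244, "ty": 0.93, "tz": -0.13, "turn": 0.01, "grip": 0.6}, {"tx": -0.244, "ty": 0.93, "tz": -0.19, "turn": 0.01, "grip": 0.6}, {"tx": -0.244, "ty": 0.93, "tz": -0.23, "turn": 0.01, "grip": 0.6}, {"tx": -0.244, "ty": 0.93, "tz": -0.252, "turn": 0.01, "grip": 0.6}, {"tx": -0.244, "ty": 0.93, "tz": -0.252, "turn": 0.01, "grip": 0.6}, {"tx": -0.244, "ty": 0.93, "tz": -0.252, "turn": 0.01, "grip": 0.6}]}}

```text
clock: 14.4
position: [0.4155, 0.2766, 0.0239]
ee_rot: [-3.14, -0.043, -0.016]
force: [0.1, -0.0, -1.6]
width: 0.387
```

>>> {"api": "drive_tool", "payload": {"increments": [{"tx": 0, "ty": 0, "tz": -0.004, "turn": 0, "grip": 0.6}, {"tx": 0, "ty": 0, "tz": -0.006, "turn": 0, "grip": 0.6}, {"tx": 0, "ty": 0, "tz": -0.006, "turn": 0, "grip": 0.6}]}}

```text
clock: 14.7
position: [0.4157, 0.2765, 0.023]
ee_rot: [-3.139, -0.043, -0.018]
force: [-5.4, -3.4, 22.7]
width: 0.39
```

>>> {"api": "drive_tool", "payload": {"increments": [{"tx": 0, "ty": 0, "tz": 0.002, "turn": 0, "grip": -0.05}, {"tx": 0, "ty": 0, "tz": 0.003, "turn": 0, "grip": -0.05}, {"tx": 0, "ty": 0, "tz": 0.003, "turn": 0, "grip": -0.05}, {"tx": 0, "ty": 0, "tz": 0.05, "turn": 0, "grip": -0.05}, {"tx": 0, "ty": 0, "tz": 0.15, "turn": 0, "grip": -0.05}, {"tx": 0, "ty": 0, "tz": 0.25, "turn": 0, "grip": -0.05}, {"tx": 0.1, "ty": -0.1, "tz": 0.3, "turn": -0.01, "grip": -0.05}, {"tx": 0.2, "ty": -0.3, "tz": 0.3, "turn": -0.01, "grip": -0.05}, {"tx": 0.3, "ty": -0.5, "tz": 0.3, "turn": -0.01, "grip": -0.05}, {"tx": 0.4, "ty": -0.7, "tz": 0.3, "turn": -0.01, "grip": -0.05}, {"tx": 0.545, "ty": -0.9, "tz": 0.3, "turn": -0.01, "grip": -0.05}, {"tx": 0.545, "ty": -1.0, "tz": 0.3, "turn": -0.01, "grip": -0.05}, {"tx": 0.545, "ty": -1.0, "tz": 0.3, "turn": -0.01, "grip": -0.05}, {"tx": 0.545, "ty": -1.0, "tz": 0.3, "turn": -0.01, "grip": -0.05}, {"tx": 0.545, "ty": -1.0, "tz": 0.3, "turn": -0.01, "grip": -0.05}]}}

```text
clock: 16.2
position: [0.6295, -0.116, 0.1426]
ee_rot: [-3.14, -0.026, -0.017]
force: [1.1, 0.6, 0.4]
width: 0.524
```

>>> {"api": "drive_tool", "payload": {"increments": [{"tx": 0.009, "ty": -0.1, "tz": 0, "turn": 0.003, "grip": -0.05}, {"tx": 0.009, "ty": -0.14, "tz": 0, "turn": 0.003, "grip": -0.05}, {"tx": 0.009, "ty": -0.14, "tz": 0, "turn": 0.003, "grip": -0.05}, {"tx": 0.009, "ty": -0.14, "tz": -0.05, "turn": 0.003, "grip": -0.05}, {"tx": 0.009, "ty": -0.14, "tz": -0.13, "turn": 0.003, "grip": -0.05}, {"tx": 0.009, "ty": -0.14, "tz": -0.2, "turn": 0.003, "grip": -0.05}, {"tx": 0.009, "ty": -0.14, "tz": -0.24, "turn": 0.003, "grip": -0.05}, {"tx": 0.009, "ty": -0.14, "tz": -0.265, "turn": 0.003, "grip": -0.05}, {"tx": 0.009, "ty": -0.14, "tz": -0.265, "turn": 0.003, "grip": -0.05}, {"tx": 0.009, "ty": -0.14, "tz": -0.265, "turn": 0.003, "grip": -0.05}, {"tx": 0.009, "ty": -0.14, "tz": -0.265, "turn": 0.003, "grip": 0.6}, {"tx": 0.009, "ty": -0.14, "tz": -0.265, "turn": 0.003, "grip": 0.6}, {"tx": 0.009, "ty": -0.14, "tz": -0.265, "turn": 0.003, "grip": 0.6}, {"tx": 0.009, "ty": -0.14, "tz": -0.265, "turn": 0.003, "grip": 0.6}, {"tx": 0.009, "ty": -0.14, "tz": -0.265, "turn": 0.003, "grip": 0.6}]}}

```text
clock: 17.7
position: [0.6338, -0.1722, 0.0377]
ee_rot: [-3.14, -0.031, -0.02]
force: [-0.4, 0.5, 6.3]
width: 0.385
```

>>> {"api": "drive_tool", "payload": {"increments": [{"tx": 0, "ty": 0, "tz": 0.003, "turn": 0, "grip": 0.6}, {"tx": -0.025, "ty": -0.001, "tz": 0.003, "turn": 0, "grip": 0.6}, {"tx": -0.05, "ty": -0.001, "tz": 0.003, "turn": 0, "grip": 0.6}, {"tx": -0.075, "ty": -0.001, "tz": 0.003, "turn": 0, "grip": 0.6}, {"tx": -0.1, "ty": -0.002, "tz": 0.003, "turn": 0, "grip": 0.6}, {"tx": -0.125, "ty": -0.002, "tz": 0.003, "turn": 0, "grip": 0.6}, {"tx": -0.15, "ty": -0.003, "tz": 0.003, "turn": 0, "grip": 0.6}, {"tx": -0.175, "ty": -0.003, "tz": 0.003, "turn": 0, "grip": 0.6}, {"tx": -0.2, "ty": -0.004, "tz": 0.003, "turn": 0, "grip": 0.6}, {"tx": -0.225, "ty": -0.004, "tz": 0.003, "turn": 0, "grip": 0.6}, {"tx": -0.25, "ty": -0.004, "tz": 0.003, "turn": 0, "grip": 0.6}, {"tx": -0.26, "ty": -0.004, "tz": 0.003, "turn": 0, "grip": 0.6}, {"tx": -0.26, "ty": -0.004, "tz": 0.003, "turn": 0, "grip": 0.6}, {"tx": -0.27, "ty": -0.004, "tz": 0.05, "turn": 0, "grip": 0.6}, {"tx": -0.28, "ty": -0.004, "tz": 0.15, "turn": 0, "grip": 0.6}, {"tx": -0.3, "ty": -0.004, "tz": 0.22, "turn": 0, "grip": 0.6}, {"tx": -0.3, "ty": -0.004, "tz": 0.22, "turn": 0, "grip": 0.6}]}}

```text
clock: 19.4
position: [0.516, -0.1743, 0.1295]
ee_rot: [3.141, 0.031, 0.029]
force: [1.1, 0.8, -1.8]
width: 0.386
```

```bash
python3 - <<'E'
from h import *
snap('side','s5');snap('top','t5')
im=cv2.imread('pics/s5.png')[140:340,180:430]; t=cv2.imread('pics/t5.png')[130:330,90:270]
a=cv2.resize(im,(440,352),interpolation=cv2.INTER_CUBIC);t=cv2.resize(t,(360,400))[:352];
cv2.imwrite('pics/c5.png',np.hstack([a,t]))
E
```

```text
(no output)
```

View pics/c5.png

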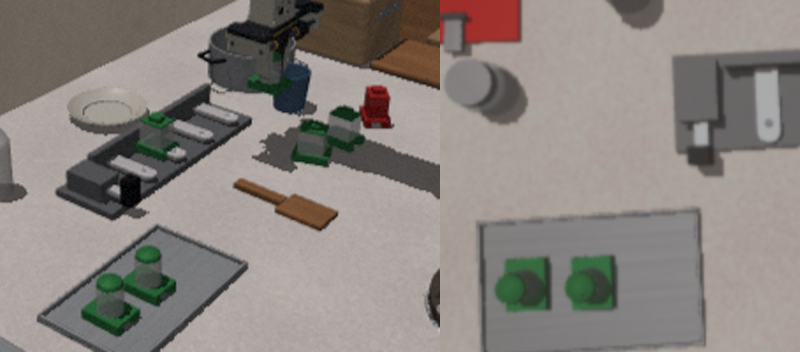

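>>> {"api": "drive_tool", "payload": {"increments": [{"tx": -0.05, "ty": 0.1, "tz": 0, "turn": 0.01, "grip": 0.6}, {"tx": -0.1, "ty": 0.2, "tz": 0, "turn": 0.01, "grip": 0.6}, {"tx": -0.15, "ty": 0.3, "tz": 0, "turn": 0.01, "grip": 0.6}, {"tx": -0.2, "ty": 0.4, "tz": 0, "turn": 0.01, "grip": 0.6}, {"tx": -0.242, "ty": 0.5, "tz": 0, "turn": 0.01, "grip": 0.6}, {"tx": -0.242, "ty": 0.6, "tz": 0, "turn": 0.01, "grip": 0.6}, {"tx": -0.242, "ty": 0.7, "tz": 0, "turn": 0.01, "grip": 0.6}, {"tx": -0.242, "ty": 0.8, "tz": 0, "turn": 0.01, "grip": 0.6}, {"tx": -0.242, "ty": 0.9, "tz": 0, "turn": 0.01, "grip": 0.6}, {"tx": -0.242, "ty": 0.943, "tz": 0, "turn": 0.01, "grip": 0.6}, {"tx": -0.242, "ty": 0.943, "tz": 0, "turn": 0.01, "grip": 0.6}, {"tx": -0.242, "ty": 0.943, "tz": -0.06, "turn": 0.01, "grip": 0.6}, {"tx": -0.242, "ty": 0.943, "tz": -0.13, "turn": 0.01, "grip": 0.6}, {"tx": -0.242, "ty": 0.943, "tz": -0.19, "turn": 0.01, "grip": 0.6}, {"tx": -0.242, "ty": 0.943, "tz": -0.23, "turn": 0.01, "grip": 0.6}, {"tx": -0.242, "ty": 0.943, "tz": -0.25, "turn": 0.01, "grip": 0.6}, {"tx": -0.242, "ty": 0.943, "tz": -0.25, "turn": 0.01, "grip": 0.6}, {"tx": -0.242, "ty": 0.943, "tz": -0.25, "turn": 0.01, "grip": 0.6}]}}

```text
clock: 21.3
position: [0.4174, 0.2025, 0.0255]
ee_rot: [-3.141, -0.046, -0.021]
force: [-0.4, -0.2, -1.5]
width: 0.381
```

>>> {"api": "drive_tool", "payload": {"increments": [{"tx": 0, "ty": 0, "tz": -0.002, "turn": 0, "grip": 0.6}, {"tx": 0, "ty": 0, "tz": -0.004, "turn": 0, "grip": 0.6}]}}

```text
clock: 21.5
position: [0.4175, 0.2021, 0.0244]
ee_rot: [3.141, 0.046, 0.021]
force: [-5.2, -2.9, 22.4]
width: 0.386
```

>>> {"api": "drive_tool", "payload": {"increments": [{"tx": 0, "ty": 0, "tz": 0.002, "turn": 0, "grip": -0.05}, {"tx": 0, "ty": 0, "tz": 0.003, "turn": 0, "grip": -0.05}, {"tx": 0, "ty": 0, "tz": 0.003, "turn": 0, "grip": -0.05}, {"tx": 0, "ty": 0, "tz": 0.05, "turn": 0, "grip": -0.05}, {"tx": 0, "ty": 0, "tz": 0.15, "turn": 0, "grip": -0.05}, {"tx": 0, "ty": 0, "tz": 0.25, "turn": 0, "grip": -0.05}, {"tx": 0.01, "ty": -0.1, "tz": 0.25, "turn": 0.05, "grip": -0.2}, {"tx": 0.028, "ty": -0.2, "tz": 0.25, "turn": 0.1, "grip": -0.2}, {"tx": 0.028, "ty": -0.3, "tz": 0.25, "turn": 0.15, "grip": -0.2}, {"tx": 0.028, "ty": -0.4, "tz": 0.25, "turn": 0.2, "grip": -0.2}, {"tx": 0.028, "ty": -0.5, "tz": 0.25, "turn": 0.25, "grip": -0.2}, {"tx": 0.028, "ty": -0.6, "tz": 0.25, "turn": 0.289, "grip": -0.2}, {"tx": 0.028, "ty": -0.7, "tz": 0.25, "turn": 0.289, "grip": -0.2}, {"tx": 0.028, "ty": -0.8, "tz": 0.25, "turn": 0.289, "grip": -0.2}, {"tx": 0.028, "ty": -0.9, "tz": 0.25, "turn": 0.289, "grip": -0.2}, {"tx": 0.028, "ty": -0.95, "tz": 0.25, "turn": 0.289, "grip": -0.2}, {"tx": 0.028, "ty": -0.95, "tz": 0.25, "turn": 0.289, "grip": -0.2}, {"tx": 0.028, "ty": -0.95, "tz": 0.25, "turn": 0.289, "grip": -0.2}]}}

```text
clock: 23.3
position: [0.4285, -0.1777, 0.1242]
ee_rot: [-3.096, -0.517, -0.02]
force: [-0.5, -0.0, 0.2]
width: 0.603
```

```bash
python3 - <<'E'
from h import *
o=observe();R=Rotation.from_rotvec(o['ee_rot']).as_matrix();print(o['position'],np.arctan2(R[1,0],R[0,0]),R[:,2])
snap('side','s6')
im=cv2.imread('pics/s6.png')[150:350,180:420]
cv2.imwrite('pics/c6.png',cv2.resize(im,None,fx=2.8,fy=2.8,interpolation=cv2.INTER_CUBIC))
E
```

```text
[ 0.42853537 -0.17771591  0.12418872] 0.3308680174723225 [ 0.01242519  0.00437241 -0.99991324]
```

View pics/c6.png

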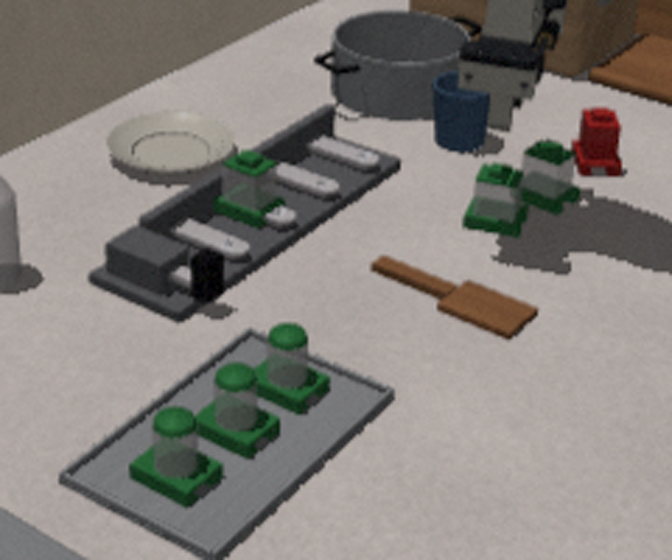

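>>> {"api": "drive_tool", "payload": {"increments": [{"tx": 0, "ty": -0.001, "tz": -0.08, "turn": 0, "grip": -0.2}, {"tx": 0, "ty": -0.001, "tz": -0.15, "turn": 0, "grip": -0.2}, {"tx": 0, "ty": -0.001, "tz": -0.2, "turn": 0, "grip": -0.2}, {"tx": 0, "ty": -0.001, "tz": -0.235, "turn": 0, "grip": -0.2}, {"tx": 0, "ty": -0.001, "tz": -0.254, "turn": 0, "grip": -0.2}, {"tx": 0, "ty": -0.001, "tz": -0.254, "turn": 0, "grip": -0.2}, {"tx": 0, "ty": -0.001, "tz": -0.254, "turn": 0, "grip": 0.6}, {"tx": 0, "ty": -0.001, "tz": -0.254, "turn": 0, "grip": 0.6}, {"tx": 0, "ty": -0.001, "tz": -0.254, "turn": 0, "grip": 0.6}, {"tx": 0, "ty": -0.001, "tz": -0.254, "turn": 0, "grip": 0.6}, {"tx": 0, "ty": -0.001, "tz": -0.254, "turn": 0, "grip": 0.6}, {"tx": 0, "ty": -0.001, "tz": -0.254, "turn": 0, "grip": 0.6}]}}

```text
clock: 24.55
position: [0.4291, -0.1775, 0.0233]
ee_rot: [-3.096, -0.519, -0.022]
force: [-1.6, 0.1, 6.2]
width: 0.388
```

>>> {"api": "drive_tool", "payload": {"increments": [{"tx": 0, "ty": 0, "tz": 0.08, "turn": 0, "grip": 0.6}, {"tx": 0, "ty": 0, "tz": 0.15, "turn": 0, "grip": 0.6}, {"tx": 0.05, "ty": 0.04, "tz": 0.165, "turn": -0.06, "grip": 0.6}, {"tx": 0.1, "ty": 0.08, "tz": 0.165, "turn": -0.12, "grip": 0.6}, {"tx": 0.15, "ty": 0.12, "tz": 0.165, "turn": -0.18, "grip": 0.6}, {"tx": 0.2, "ty": 0.16, "tz": 0.165, "turn": -0.24, "grip": 0.6}, {"tx": 0.24, "ty": 0.19, "tz": 0.165, "turn": -0.299, "grip": 0.6}, {"tx": 0.258, "ty": 0.209, "tz": 0.165, "turn": -0.299, "grip": 0.6}, {"tx": 0.258, "ty": 0.209, "tz": 0.165, "turn": -0.299, "grip": 0.6}, {"tx": 0.258, "ty": 0.209, "tz": 0.12, "turn": -0.299, "grip": 0.6}, {"tx": 0.258, "ty": 0.209, "tz": 0.08, "turn": -0.299, "grip": 0.6}, {"tx": 0.258, "ty": 0.209, "tz": 0.055, "turn": -0.299, "grip": 0.6}, {"tx": 0.258, "ty": 0.209, "tz": 0.042, "turn": -0.299, "grip": 0.6}, {"tx": 0.258, "ty": 0.209, "tz": 0.039, "turn": -0.299, "grip": 0.6}, {"tx": 0.258, "ty": 0.209, "tz": 0.039, "turn": -0.299, "grip": 0.6}, {"tx": 0.258, "ty": 0.209, "tz": 0.039, "turn": -0.299, "grip": 0.6}]}}

```text
clock: 26.15
position: [0.5327, -0.094, 0.0395]
ee_rot: [3.141, 0.03, 0.024]
force: [0.1, 0.2, -0.8]
width: 0.393
```

```bash
python3 - <<'E'
from h import *
o=observe();R=Rotation.from_rotvec(o['ee_rot']).as_matrix();print(o['position'],np.arctan2(R[1,0],R[0,0]),R[:,2])
snap('side','s7');snap('top','t7')
im=cv2.imread('pics/s7.png')[170:270,220:340];t=cv2.imread('pics/t7.png')[130:260,190:390]
a=cv2.resize(im,(480,400),interpolation=cv2.INTER_CUBIC);b=cv2.resize(t,(480,312))[:,160:480]
o=np.zeros((400,800,3),np.uint8);o[:,:480]=a;o[:312,480:]=b
cv2.imwrite('pics/c7.png',o)
E
```

```text
[ 0.53271902 -0.09397213  0.03948496] 0.019367481152047318 [ 1.51400563e-02 -4.58648805e-04 -9.99885278e-01]
```

View pics/c7.png

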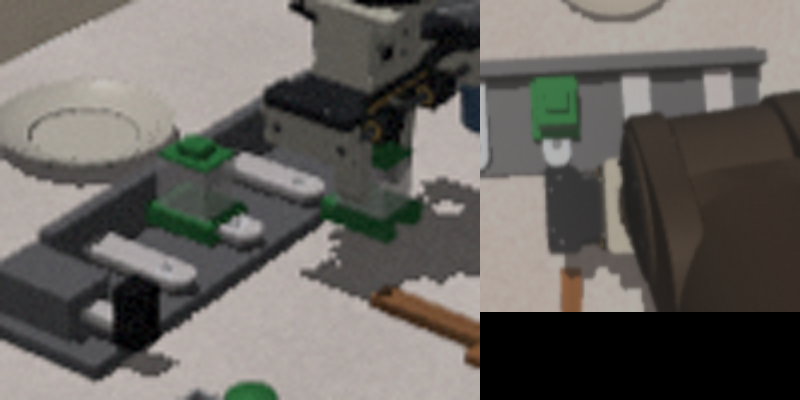

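>>> {"api": "drive_tool", "payload": {"increments": [{"tx": 0.015, "ty": 0, "tz": -0.001, "turn": 0, "grip": 0.6}, {"tx": 0.03, "ty": 0.001, "tz": -0.001, "turn": 0, "grip": 0.6}, {"tx": 0.045, "ty": 0.001, "tz": -0.001, "turn": 0, "grip": 0.6}, {"tx": 0.06, "ty": 0.001, "tz": -0.001, "turn": 0, "grip": 0.6}, {"tx": 0.075, "ty": 0.001, "tz": -0.001, "turn": 0, "grip": 0.6}, {"tx": 0.085, "ty": 0.002, "tz": -0.001, "turn": 0, "grip": 0.6}, {"tx": 0.085, "ty": 0.002, "tz": -0.001, "turn": 0, "grip": 0.6}]}}

```text
clock: 26.95
position: [0.5674, -0.0929, 0.039]
ee_rot: [3.141, 0.031, 0.024]
force: [0.6, 0.2, -1.7]
width: 0.39
```

>>> {"api": "drive_tool", "payload": {"increments": [{"tx": 0.02, "ty": 0, "tz": 0, "turn": 0, "grip": 0.6}, {"tx": 0.04, "ty": 0.001, "tz": 0, "turn": 0, "grip": 0.6}, {"tx": 0.06, "ty": 0.001, "tz": 0, "turn": 0, "grip": 0.6}, {"tx": 0.08, "ty": 0.001, "tz": 0, "turn": 0, "grip": 0.6}, {"tx": 0.1, "ty": 0.002, "tz": 0, "turn": 0, "grip": 0.6}, {"tx": 0.12, "ty": 0.002, "tz": 0, "turn": 0, "grip": 0.6}, {"tx": 0.14, "ty": 0.003, "tz": 0, "turn": 0, "grip": 0.6}, {"tx": 0.152, "ty": 0.003, "tz": 0, "turn": 0, "grip": 0.6}, {"tx": 0.152, "ty": 0.003, "tz": 0, "turn": 0, "grip": 0.6}, {"tx": 0.152, "ty": 0.003, "tz": 0, "turn": 0, "grip": 0.6}]}}

```text
clock: 27.95
position: [0.6284, -0.0917, 0.039]
ee_rot: [3.141, 0.031, 0.025]
force: [0.2, 0.5, 0.2]
width: 0.391
```

>>> {"api": "drive_tool", "payload": {"increments": [{"tx": 0.005, "ty": 0, "tz": 0, "turn": 0, "grip": 0.6}, {"tx": 0.005, "ty": 0, "tz": 0, "turn": 0, "grip": 0.6}, {"tx": 0.005, "ty": 0, "tz": 0, "turn": 0, "grip": 0.6}]}}

```text
clock: 28.25
position: [0.6304, -0.0917, 0.0391]
ee_rot: [3.141, 0.031, 0.025]
force: [-0.4, -0.2, -0.4]
width: 0.388
```

>>> {"api": "drive_tool", "payload": {"increments": [{"tx": 0.004, "ty": 0, "tz": 0, "turn": 0, "grip": 0.6}, {"tx": 0.004, "ty": 0, "tz": 0, "turn": 0, "grip": 0.6}, {"tx": 0.004, "ty": 0, "tz": 0, "turn": 0, "grip": 0.6}]}}

```text
clock: 28.55
position: [0.6319, -0.0917, 0.0389]
ee_rot: [3.141, 0.031, 0.025]
force: [0.4, -0.6, -1.5]
width: 0.391
```

>>> {"api": "drive_tool", "payload": {"increments": [{"tx": 0.003, "ty": 0, "tz": 0, "turn": 0, "grip": 0.6}, {"tx": 0.003, "ty": 0, "tz": 0, "turn": 0, "grip": 0.6}, {"tx": 0.003, "ty": 0, "tz": 0, "turn": 0, "grip": 0.6}]}}

```text
clock: 28.85
position: [0.633, -0.0917, 0.0388]
ee_rot: [3.141, 0.031, 0.025]
force: [-0.2, -0.4, -2.1]
width: 0.39
```

>>> {"api": "drive_tool", "payload": {"increments": [{"tx": 0.003, "ty": 0, "tz": -0.001, "turn": 0, "grip": 0.6}, {"tx": 0.003, "ty": 0, "tz": -0.001, "turn": 0, "grip": 0.6}, {"tx": 0.005, "ty": 0, "tz": -0.001, "turn": 0, "grip": 0.6}, {"tx": 0.005, "ty": 0, "tz": -0.001, "turn": 0, "grip": 0.6}]}}

```text
clock: 29.25
position: [0.6351, -0.0917, 0.0385]
ee_rot: [3.141, 0.031, 0.025]
force: [-0.3, 0.4, -0.5]
width: 0.388
```

>>> {"api": "drive_tool", "payload": {"increments": [{"tx": 0.003, "ty": 0, "tz": 0, "turn": 0, "grip": 0.6}, {"tx": 0.003, "ty": 0, "tz": 0, "turn": 0, "grip": 0.6}, {"tx": 0.005, "ty": 0, "tz": 0, "turn": 0, "grip": 0.6}, {"tx": 0.005, "ty": 0, "tz": 0, "turn": 0, "grip": 0.6}]}}

```text
clock: 29.65
position: [0.6354, -0.0918, 0.038]
ee_rot: [3.141, 0.031, 0.019]
force: [-6.3, 0.2, 1.9]
width: 0.388
```

>>> {"api": "drive_tool", "payload": {"increments": [{"tx": 0.006, "ty": 0, "tz": 0, "turn": 0, "grip": 0.6}, {"tx": 0.009, "ty": 0, "tz": 0, "turn": 0, "grip": 0.6}, {"tx": 0.009, "ty": 0, "tz": 0, "turn": 0, "grip": 0.6}]}}

```text
clock: 29.95
position: [0.6356, -0.0919, 0.0377]
ee_rot: [3.141, 0.031, 0.009]
force: [-13.7, -0.0, 9.9]
width: 0.389
```

>>> {"api": "drive_tool", "payload": {"increments": [{"tx": -0.001, "ty": 0, "tz": 0, "turn": 0, "grip": -0.05}, {"tx": -0.001, "ty": 0, "tz": 0, "turn": 0, "grip": -0.05}, {"tx": -0.001, "ty": 0, "tz": 0, "turn": 0, "grip": -0.05}, {"tx": 0, "ty": 0, "tz": 0.06, "turn": 0, "grip": -0.05}, {"tx": 0, "ty": 0, "tz": 0.15, "turn": 0, "grip": -0.05}, {"tx": 0, "ty": 0, "tz": 0.215, "turn": 0, "grip": -0.05}, {"tx": -0.1, "ty": -0.07, "tz": 0.215, "turn": -0.071, "grip": -0.15}, {"tx": -0.2, "ty": -0.14, "tz": 0.215, "turn": -0.071, "grip": -0.15}, {"tx": -0.3, "ty": -0.21, "tz": 0.215, "turn": -0.071, "grip": -0.15}, {"tx": -0.4, "ty": -0.28, "tz": 0.215, "turn": -0.071, "grip": -0.15}, {"tx": -0.5, "ty": -0.35, "tz": 0.215, "turn": -0.071, "grip": -0.15}, {"tx": -0.556, "ty": -0.408, "tz": 0.215, "turn": -0.071, "grip": -0.15}, {"tx": -0.556, "ty": -0.408, "tz": 0.215, "turn": -0.071, "grip": -0.15}, {"tx": -0.556, "ty": -0.408, "tz": 0.215, "turn": -0.071, "grip": -0.15}, {"tx": -0.556, "ty": -0.408, "tz": 0.215, "turn": -0.071, "grip": -0.15}]}}

```text
clock: 31.45
position: [0.4147, -0.2544, 0.124]
ee_rot: [3.139, -0.083, 0.012]
force: [0.6, 0.1, -0.3]
width: 0.575
```

```bash
python3 - <<'E'
from h import *
o=observe();R=Rotation.from_rotvec(o['ee_rot']).as_matrix();print(o['position'],np.arctan2(R[1,0],R[0,0]),R[:,2])
snap('side','s8');snap('top','t8')
im=cv2.imread('pics/s8.png')[150:270,220:420];t=cv2.imread('pics/t8.png')[130:330,90:390]
a=cv2.resize(im,(500,300),interpolation=cv2.INTER_CUBIC);b=cv2.resize(t,(450,300))
cv2.imwrite('pics/c8.png',np.vstack([a,np.pad(b,((0,0),(0,50),(0,0)))]))
E
```

```text
[ 0.41468214 -0.2543515   0.12395272] -0.05307881324010754 [ 0.00735345 -0.0011809  -0.99997227]
```

View pics/c8.png

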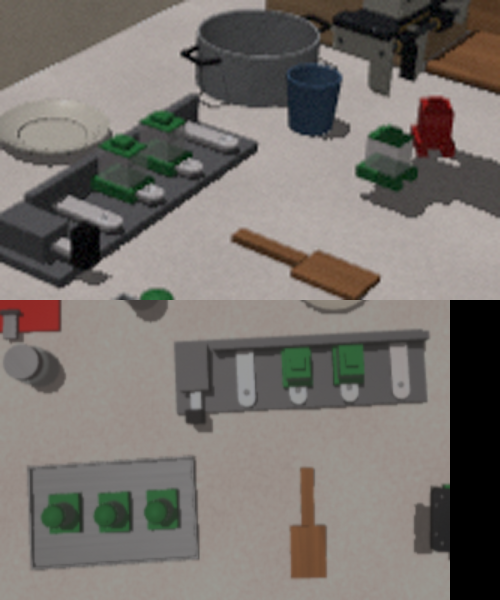

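>>> {"api": "drive_tool", "payload": {"increments": [{"tx": -0.004, "ty": -0.002, "tz": -0.08, "turn": -0.001, "grip": -0.15}, {"tx": -0.004, "ty": -0.002, "tz": -0.15, "turn": -0.001, "grip": -0.15}, {"tx": -0.004, "ty": -0.002, "tz": -0.2, "turn": -0.001, "grip": -0.15}, {"tx": -0.004, "ty": -0.002, "tz": -0.235, "turn": -0.001, "grip": -0.15}, {"tx": -0.004, "ty": -0.002, "tz": -0.254, "turn": -0.001, "grip": -0.15}, {"tx": -0.004, "ty": -0.002, "tz": -0.254, "turn": -0.001, "grip": -0.15}, {"tx": -0.004, "ty": -0.002, "tz": -0.254, "turn": -0.001, "grip": 0.6}, {"tx": -0.004, "ty": -0.002, "tz": -0.254, "turn": -0.001, "grip": 0.6}, {"tx": -0.004, "ty": -0.002, "tz": -0.254, "turn": -0.001, "grip": 0.6}, {"tx": -0.004, "ty": -0.002, "tz": -0.254, "turn": -0.001, "grip": 0.6}, {"tx": -0.004, "ty": -0.002, "tz": -0.254, "turn": -0.001, "grip": 0.6}, {"tx": -0.004, "ty": -0.002, "tz": -0.254, "turn": -0.001, "grip": 0.6}]}}

```text
clock: 32.75
position: [0.4136, -0.2552, 0.0229]
ee_rot: [3.139, -0.084, 0.013]
force: [-0.4, -0.6, 5.5]
width: 0.391
```

>>> {"api": "drive_tool", "payload": {"increments": [{"tx": 0, "ty": 0, "tz": 0.08, "turn": 0, "grip": 0.6}, {"tx": 0, "ty": 0, "tz": 0.15, "turn": 0, "grip": 0.6}, {"tx": 0.05, "ty": 0.04, "tz": 0.165, "turn": 0.03, "grip": 0.6}, {"tx": 0.1, "ty": 0.08, "tz": 0.165, "turn": 0.069, "grip": 0.6}, {"tx": 0.15, "ty": 0.12, "tz": 0.165, "turn": 0.069, "grip": 0.6}, {"tx": 0.2, "ty": 0.16, "tz": 0.165, "turn": 0.069, "grip": 0.6}, {"tx": 0.25, "ty": 0.19, "tz": 0.165, "turn": 0.069, "grip": 0.6}, {"tx": 0.301, "ty": 0.203, "tz": 0.165, "turn": 0.069, "grip": 0.6}, {"tx": 0.301, "ty": 0.203, "tz": 0.165, "turn": 0.069, "grip": 0.6}, {"tx": 0.301, "ty": 0.203, "tz": 0.12, "turn": 0.069, "grip": 0.6}, {"tx": 0.301, "ty": 0.203, "tz": 0.08, "turn": 0.069, "grip": 0.6}, {"tx": 0.301, "ty": 0.203, "tz": 0.055, "turn": 0.069, "grip": 0.6}, {"tx": 0.301, "ty": 0.203, "tz": 0.042, "turn": 0.069, "grip": 0.6}, {"tx": 0.301, "ty": 0.203, "tz": 0.04, "turn": 0.069, "grip": 0.6}, {"tx": 0.301, "ty": 0.203, "tz": 0.04, "turn": 0.069, "grip": 0.6}, {"tx": 0.301, "ty": 0.203, "tz": 0.04, "turn": 0.069, "grip": 0.6}]}}

```text
clock: 34.35
position: [0.5343, -0.1742, 0.0395]
ee_rot: [3.14, 0.029, 0.014]
force: [0.5, 0.1, -2.2]
width: 0.39
```

```bash
python3 - <<'E'
from h import *
o=observe();R=Rotation.from_rotvec(o['ee_rot']).as_matrix();print(o['position'],np.arctan2(R[1,0],R[0,0]),R[:,2])
snap('side','s9')
im=cv2.imread('pics/s9.png')[150:250,240:360]
cv2.imwrite('pics/c9.png',cv2.resize(im,None,fx=5,fy=5,interpolation=cv2.INTER_CUBIC))
E
```

```text
[ 0.5343365  -0.17418325  0.03951119] 0.018655266349486808 [ 0.00915634 -0.00144141 -0.99995704]
```

View pics/c9.png

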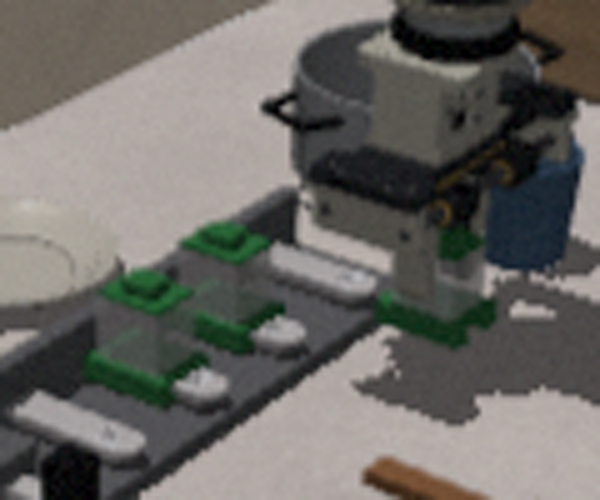

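>>> {"api": "drive_tool", "payload": {"increments": [{"tx": 0.015, "ty": 0, "tz": -0.002, "turn": 0, "grip": 0.6}, {"tx": 0.03, "ty": 0.001, "tz": -0.002, "turn": 0, "grip": 0.6}, {"tx": 0.045, "ty": 0.001, "tz": -0.002, "turn": 0, "grip": 0.6}, {"tx": 0.06, "ty": 0.001, "tz": -0.002, "turn": 0, "grip": 0.6}, {"tx": 0.075, "ty": 0.001, "tz": -0.002, "turn": 0, "grip": 0.6}, {"tx": 0.085, "ty": 0.002, "tz": -0.002, "turn": 0, "grip": 0.6}, {"tx": 0.085, "ty": 0.002, "tz": -0.002, "turn": 0, "grip": 0.6}]}}

```text
clock: 35.1
position: [0.5691, -0.1731, 0.0386]
ee_rot: [3.14, 0.03, 0.015]
force: [0.2, 0.7, -1.6]
width: 0.391
```

>>> {"api": "drive_tool", "payload": {"increments": [{"tx": 0.02, "ty": 0, "tz": 0, "turn": 0, "grip": 0.6}, {"tx": 0.04, "ty": 0.001, "tz": 0, "turn": 0, "grip": 0.6}, {"tx": 0.06, "ty": 0.001, "tz": 0, "turn": 0, "grip": 0.6}, {"tx": 0.08, "ty": 0.001, "tz": 0, "turn": 0, "grip": 0.6}, {"tx": 0.1, "ty": 0.002, "tz": 0, "turn": 0, "grip": 0.6}, {"tx": 0.12, "ty": 0.002, "tz": 0, "turn": 0, "grip": 0.6}, {"tx": 0.14, "ty": 0.003, "tz": 0, "turn": 0, "grip": 0.6}, {"tx": 0.152, "ty": 0.003, "tz": 0, "turn": 0, "grip": 0.6}, {"tx": 0.152, "ty": 0.003, "tz": 0, "turn": 0, "grip": 0.6}, {"tx": 0.152, "ty": 0.003, "tz": 0, "turn": 0, "grip": 0.6}]}}

```text
clock: 36.1
position: [0.63, -0.1719, 0.0387]
ee_rot: [3.14, 0.03, 0.016]
force: [0.3, -0.3, 1.0]
width: 0.392
```

>>> {"api": "drive_tool", "payload": {"increments": [{"tx": 0.005, "ty": 0, "tz": 0, "turn": 0, "grip": 0.6}, {"tx": 0.01, "ty": 0, "tz": 0, "turn": 0, "grip": 0.6}, {"tx": 0.01, "ty": 0, "tz": 0, "turn": 0, "grip": 0.6}]}}

```text
clock: 36.4
position: [0.6341, -0.1718, 0.0385]
ee_rot: [3.14, 0.03, 0.015]
force: [-0.5, 0.2, -0.7]
width: 0.389
```

>>> {"api": "drive_tool", "payload": {"increments": [{"tx": 0.004, "ty": 0, "tz": 0, "turn": 0, "grip": 0.6}, {"tx": 0.006, "ty": 0, "tz": 0, "turn": 0, "grip": 0.6}, {"tx": 0.006, "ty": 0, "tz": 0, "turn": 0, "grip": 0.6}]}}

```text
clock: 36.7
position: [0.6365, -0.1718, 0.0385]
ee_rot: [3.14, 0.03, 0.015]
force: [-0.2, 0.5, -1.0]
width: 0.389
```

>>> {"api": "drive_tool", "payload": {"increments": [{"tx": 0.003, "ty": 0, "tz": 0, "turn": 0, "grip": 0.6}, {"tx": 0.006, "ty": 0, "tz": 0, "turn": 0, "grip": 0.6}, {"tx": 0.006, "ty": 0, "tz": 0, "turn": 0, "grip": 0.6}]}}

```text
clock: 37.0
position: [0.6372, -0.172, 0.038]
ee_rot: [3.14, 0.03, 0.01]
force: [-5.4, -0.5, -0.0]
width: 0.389
```

>>> {"api": "drive_tool", "payload": {"increments": [{"tx": 0.006, "ty": 0, "tz": 0, "turn": 0, "grip": 0.6}, {"tx": 0.009, "ty": 0, "tz": 0, "turn": 0, "grip": 0.6}, {"tx": 0.009, "ty": 0, "tz": 0, "turn": 0, "grip": 0.6}]}}

```text
clock: 37.3
position: [0.6373, -0.1721, 0.0372]
ee_rot: [3.14, 0.03, -0.001]
force: [-11.7, -0.1, 4.9]
width: 0.387
```

>>> {"api": "drive_tool", "payload": {"increments": [{"tx": -0.001, "ty": 0, "tz": 0, "turn": 0, "grip": -0.05}, {"tx": -0.001, "ty": 0, "tz": 0, "turn": 0, "grip": -0.05}, {"tx": -0.001, "ty": 0, "tz": 0, "turn": 0, "grip": -0.05}, {"tx": 0, "ty": 0, "tz": 0.06, "turn": 0, "grip": -0.05}, {"tx": 0, "ty": 0, "tz": 0.15, "turn": 0, "grip": -0.05}, {"tx": 0, "ty": 0, "tz": 0.25, "turn": 0, "grip": -0.05}, {"tx": -0.1, "ty": 0, "tz": 0.28, "turn": 0, "grip": -0.05}, {"tx": -0.2, "ty": 0, "tz": 0.28, "turn": 0, "grip": -0.05}, {"tx": -0.3, "ty": 0, "tz": 0.28, "turn": 0, "grip": -0.05}, {"tx": -0.4, "ty": 0, "tz": 0.28, "turn": 0, "grip": -0.05}, {"tx": -0.5, "ty": 0.0, "tz": 0.28, "turn": 0, "grip": -0.05}, {"tx": -0.55, "ty": 0.0, "tz": 0.28, "turn": 0, "grip": -0.05}, {"tx": -0.55, "ty": 0.0, "tz": 0.28, "turn": 0, "grip": -0.05}]}}

```text
clock: 38.6
position: [0.4147, -0.1725, 0.1496]
ee_rot: [3.14, 0.027, -0.002]
force: [0.3, -0.6, 0.5]
width: 0.524
```

```bash
python3 - <<'E'
from h import *
t=snap('top','t10')
im=cv2.imread('pics/t10.png')
a=cv2.resize(im[140:220,195:395],None,fx=4,fy=4,interpolation=cv2.INTER_CUBIC)
b=cv2.resize(im[225:325,90:290],(560,280))
cv2.imwrite('pics/c10.png',np.vstack([a,np.pad(b,((0,0),(0,240),(0,0)))]))
E
```

```text
(no output)
```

View pics/c10.png

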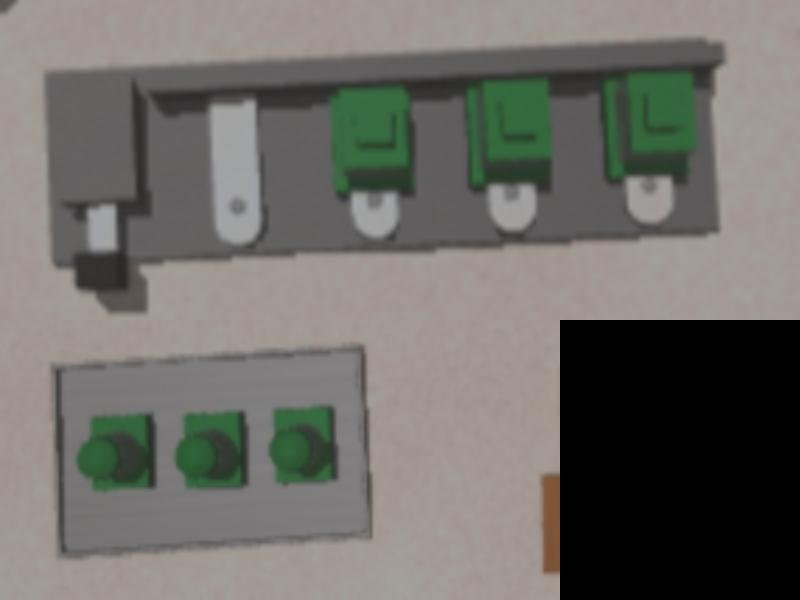

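>>> {"api": "drive_tool", "payload": {"increments": [{"tx": 0.04, "ty": 0.1, "tz": 0, "turn": 0, "grip": -0.05}, {"tx": 0.08, "ty": 0.2, "tz": 0, "turn": 0, "grip": -0.05}, {"tx": 0.12, "ty": 0.3, "tz": 0, "turn": 0, "grip": -0.05}, {"tx": 0.18, "ty": 0.4, "tz": 0, "turn": 0, "grip": -0.05}, {"tx": 0.24, "ty": 0.5, "tz": 0, "turn": 0, "grip": -0.05}, {"tx": 0.3, "ty": 0.6, "tz": 0, "turn": 0, "grip": -0.05}, {"tx": 0.358, "ty": 0.7, "tz": 0, "turn": 0, "grip": -0.05}, {"tx": 0.358, "ty": 0.784, "tz": 0, "turn": 0, "grip": -0.05}, {"tx": 0.358, "ty": 0.784, "tz": 0, "turn": 0, "grip": -0.05}, {"tx": 0.358, "ty": 0.784, "tz": 0, "turn": 0, "grip": -0.05}, {"tx": 0.358, "ty": 0.784, "tz": 0, "turn": 0, "grip": -0.05}]}}

```text
clock: 39.75
position: [0.5607, 0.1403, 0.1497]
ee_rot: [3.139, 0.027, 0.001]
force: [-0.6, -1.2, -0.3]
width: 0.524
```

```bash
python3 - <<'E'
from h import *
o=observe();R=Rotation.from_rotvec(o['ee_rot']).as_matrix();print(o['position'],np.arctan2(R[1,0],R[0,0]),R[:,2])
snap('side','s11')
im=cv2.imread('pics/s11.png')[180:280,190:330]
cv2.imwrite('pics/c11.png',cv2.resize(im,None,fx=5,fy=5,interpolation=cv2.INTER_CUBIC))
for x in(.01,-.01):
  for y in(.012,-.012):print((proj('side',[.558+x,.141+y,.062])-[190,180])*5)
E
```

```text
[0.56067836 0.14028568 0.14966209] 0.01693127088284308 [ 6.61771147e-04 -2.42597500e-03 -9.99996838e-01]
[290.06938068 305.67222635]
[319.27046804 287.29959467]
[319.15687331 318.22657505]
[348.23235675 299.56845849]
```

View pics/c11.png

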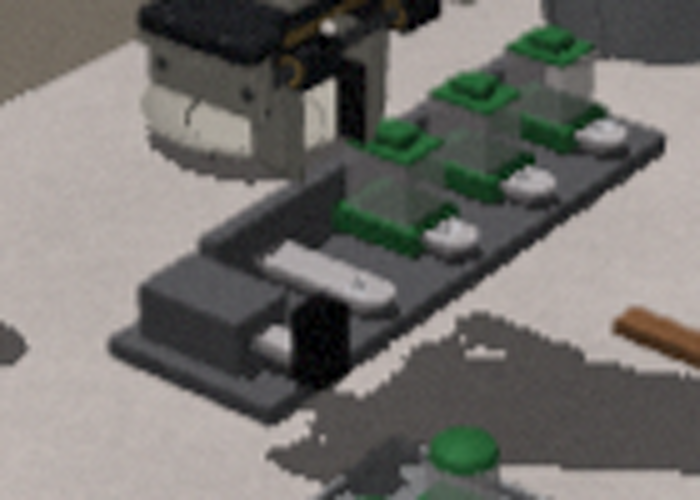

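>>> {"api": "drive_tool", "payload": {"increments": [{"tx": -0.005, "ty": 0.001, "tz": -0.09, "turn": 0, "grip": -0.05}, {"tx": -0.005, "ty": 0.001, "tz": -0.17, "turn": 0, "grip": -0.05}, {"tx": -0.005, "ty": 0.001, "tz": -0.23, "turn": 0, "grip": -0.05}, {"tx": -0.005, "ty": 0.001, "tz": -0.265, "turn": 0, "grip": -0.05}, {"tx": -0.005, "ty": 0.001, "tz": -0.285, "turn": 0, "grip": -0.05}, {"tx": -0.005, "ty": 0.001, "tz": -0.287, "turn": 0, "grip": -0.05}, {"tx": -0.005, "ty": 0.001, "tz": -0.287, "turn": 0, "grip": 0.8}, {"tx": -0.005, "ty": 0.001, "tz": -0.287, "turn": 0, "grip": 0.8}, {"tx": -0.005, "ty": 0.001, "tz": -0.287, "turn": 0, "grip": 0.8}, {"tx": -0.005, "ty": 0.001, "tz": -0.287, "turn": 0, "grip": 0.8}, {"tx": -0.005, "ty": 0.001, "tz": -0.287, "turn": 0, "grip": 0.8}, {"tx": -0.005, "ty": 0.001, "tz": -0.287, "turn": 0, "grip": 0.8}]}}

```text
clock: 41.0
position: [0.5593, 0.1442, 0.036]
ee_rot: [-3.139, -0.03, -0.005]
force: [0.3, 9.5, -2.4]
width: 0.257
```

>>> {"api": "drive_tool", "payload": {"increments": [{"tx": 0, "ty": 0.003, "tz": 0, "turn": 0, "grip": 0.8}, {"tx": -0.015, "ty": 0.003, "tz": 0, "turn": 0, "grip": 0.8}, {"tx": -0.03, "ty": 0.003, "tz": 0, "turn": 0, "grip": 0.8}, {"tx": -0.045, "ty": 0.002, "tz": 0, "turn": 0, "grip": 0.8}, {"tx": -0.06, "ty": 0.002, "tz": 0, "turn": 0, "grip": 0.8}, {"tx": -0.075, "ty": 0.002, "tz": 0, "turn": 0, "grip": 0.8}, {"tx": -0.09, "ty": 0.001, "tz": 0, "turn": 0, "grip": 0.8}, {"tx": -0.1, "ty": 0.001, "tz": 0, "turn": 0, "grip": 0.8}, {"tx": -0.1, "ty": 0.001, "tz": 0, "turn": 0, "grip": 0.8}], "newtons": 45}}

```text
clock: 41.9
position: [0.519, 0.1435, 0.036]
ee_rot: [-3.14, -0.029, -0.006]
force: [4.7, -3.9, -8.2]
width: 0.256
```

```bash
python3 - <<'E'
from h import *
print(observe()['position'],observe()['force'])
snap('side','s12');snap('top','t12')
im=cv2.imread('pics/s12.png')[210:270,205:295]
cv2.imwrite('pics/c12.png',cv2.resize(im,None,fx=8,fy=8,interpolation=cv2.INTER_CUBIC))
E
```

```text
[0.51895224 0.14348273 0.03603916] [ 4.69575697 -3.86562205 -8.21200591]
```

View pics/c12.png

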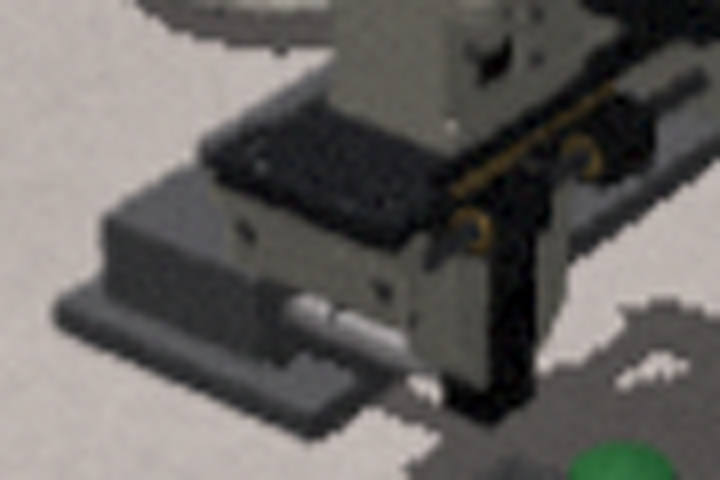

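>>> {"api": "drive_tool", "payload": {"increments": [{"tx": 0, "ty": 0.001, "tz": 0, "turn": 0, "grip": 0.8}, {"tx": 0, "ty": 0.001, "tz": 0, "turn": 0, "grip": 0.8}, {"tx": 0, "ty": 0.001, "tz": 0, "turn": 0, "grip": 0.8}, {"tx": 0, "ty": 0.001, "tz": 0, "turn": 0, "grip": 0.8}, {"tx": 0, "ty": 0.001, "tz": 0, "turn": 0, "grip": 0.8}, {"tx": 0, "ty": 0.001, "tz": 0, "turn": 0, "grip": 0.8}, {"tx": 0, "ty": 0.001, "tz": 0, "turn": 0, "grip": 0.8}, {"tx": 0, "ty": 0.001, "tz": 0, "turn": 0, "grip": 0.8}, {"tx": 0, "ty": 0.001, "tz": 0, "turn": 0, "grip": 0.8}, {"tx": 0, "ty": 0.001, "tz": 0, "turn": 0, "grip": 0.8}, {"tx": 0, "ty": 0.001, "tz": 0, "turn": 0, "grip": 0.8}, {"tx": 0, "ty": 0.001, "tz": 0, "turn": 0, "grip": 0.8}]}}

```text
clock: 43.2
position: [0.5195, 0.1435, 0.036]
ee_rot: [-3.141, -0.028, -0.007]
force: [4.9, -3.3, -8.0]
width: 0.259
```

```bash
python3 - <<'E'
from h import *
snap('side','s13');snap('top','t13')
def blobs(f,roi):
    im=cv2.imread(f'pics/{f}.png').astype(int); y0,y1,x0,x1=roi; im=im[y0:y1,x0:x1]
    m=((im[...,1]>im[...,2]*1.5)&(im[...,1]>im[...,0]*1.5)).astype(np.uint8)
    n,_,st,c=cv2.connectedComponentsWithStats(m); return [(st[i,4],np.round(c[i]+[x0,y0],1).tolist()) for i in range(1,n) if st[i,4]>30]
for f in('t10','t12','t13'):print(f,blobs(f,(225,325,95,240)),blobs(f,(140,200,260,390)))
for f in('s11','s13'):print(f,blobs(f,(260,360,180,330)),blobs(f,(170,235,230,330)))
E
```

```text
t10 [(np.int32(352), [163.4, 270.5]), (np.int32(346), [195.9, 268.5]), (np.int32(338), [129.4, 271.3])] [(np.int32(315), [359.9, 167.4]), (np.int32(315), [323.7, 169.4]), (np.int32(60), [347.4, 172.2]), (np.int32(384), [286.9, 172.0]), (np.int32(50), [313.1, 174.1])]
t12 [(np.int32(303), [127.9, 273.2])] [(np.int32(309), [359.9, 167.4]), (np.int32(310), [323.7, 169.3]), (np.int32(60), [347.4, 172.2]), (np.int32(385), [286.9, 172.0]), (np.int32(52), [313.1, 174.3])]
t13 [(np.int32(306), [127.8, 273.4])] [(np.int32(309), [359.9, 167.4]), (np.int32(311), [323.7, 169.3]), (np.int32(60), [347.4, 172.2]), (np.int32(385), [286.9, 172.0]), (np.int32(50), [313.1, 174.1])]
s11 [(np.int32(99), [282.2, 269.8]), (np.int32(302), [276.3, 287.3]), (np.int32(360), [256.8, 302.8]), (np.int32(271), [242.5, 320.4])] [(np.int32(73), [299.9, 188.8]), (np.int32(80), [285.0, 198.1]), (np.int32(56), [300.8, 205.9]), (np.int32(85), [269.4, 208.2]), (np.int32(67), [285.9, 215.4]), (np.int32(104), [266.9, 225.2])]
s13 [(np.int32(100), [282.2, 269.8]), (np.int32(310), [276.2, 287.2]), (np.int32(357), [256.7, 302.7]), (np.int32(268), [242.3, 320.4])] [(np.int32(72), [299.8, 188.9]), (np.int32(73), [285.9, 198.2]), (np.int32(55), [300.7, 205.8])]
```

>>> {"api": "drive_tool", "payload": {"increments": [{"tx": 0.02, "ty": 0.001, "tz": 0, "turn": 0, "grip": 0.8}, {"tx": 0.04, "ty": 0.001, "tz": 0, "turn": 0, "grip": 0.8}, {"tx": 0.06, "ty": 0.002, "tz": 0, "turn": 0, "grip": 0.8}, {"tx": 0.08, "ty": 0.002, "tz": 0, "turn": 0, "grip": 0.8}, {"tx": 0.095, "ty": 0.002, "tz": 0, "turn": 0, "grip": 0.8}, {"tx": 0.098, "ty": 0.002, "tz": 0, "turn": 0, "grip": 0.8}, {"tx": 0.098, "ty": 0.002, "tz": 0, "turn": 0, "grip": -0.05}, {"tx": 0.098, "ty": 0.002, "tz": 0, "turn": 0, "grip": -0.05}, {"tx": 0.098, "ty": 0.002, "tz": 0, "turn": 0, "grip": -0.05}, {"tx": 0.098, "ty": 0.002, "tz": 0, "turn": 0, "grip": -0.05}, {"tx": 0.098, "ty": 0.002, "tz": 0.08, "turn": 0, "grip": -0.05}, {"tx": 0.098, "ty": 0.002, "tz": 0.2, "turn": 0, "grip": -0.05}, {"tx": 0.098, "ty": 0.002, "tz": 0.35, "turn": 0, "grip": -0.05}, {"tx": -0.1, "ty": -0.3, "tz": 0.5, "turn": 0, "grip": -0.05}, {"tx": -0.2, "ty": -0.7, "tz": 0.5, "turn": 0, "grip": -0.05}, {"tx": -0.2, "ty": -0.9, "tz": 0.5, "turn": 0, "grip": -0.05}, {"tx": -0.2, "ty": -1.0, "tz": 0.5, "turn": 0, "grip": -0.05}, {"tx": -0.2, "ty": -1.0, "tz": 0.5, "turn": 0, "grip": -0.05}, {"tx": -0.2, "ty": -1.0, "tz": 0.5, "turn": 0, "grip": -0.05}, {"tx": -0.2, "ty": -1.0, "tz": 0.5, "turn": 0, "grip": -0.05}]}}

```text
clock: 45.3
position: [0.4565, -0.1819, 0.2275]
ee_rot: [-3.141, -0.028, -0.008]
force: [1.9, -0.5, -0.7]
width: 0.529
```

>>> {"api": "drive_tool", "payload": {"increments": [{"tx": 0, "ty": -0.2, "tz": 0, "turn": 0, "grip": -0.05}, {"tx": 0, "ty": -0.3, "tz": 0, "turn": 0, "grip": -0.05}, {"tx": 0, "ty": -0.3, "tz": 0, "turn": 0, "grip": -0.05}, {"tx": 0, "ty": -0.3, "tz": 0, "turn": 0, "grip": -0.05}, {"tx": 0, "ty": -0.3, "tz": 0, "turn": 0, "grip": -0.05}]}}

```text
clock: 45.8
position: [0.4564, -0.3014, 0.2273]
ee_rot: [-3.14, -0.028, -0.008]
force: [0.4, 1.4, 0.2]
width: 0.529
```

```bash
python3 - <<'E'
from h import *
snap('side','s14');snap('top','t14')
im=cv2.imread('pics/t14.png')
a=cv2.resize(im[140:220,195:395],None,fx=4,fy=4,interpolation=cv2.INTER_CUBIC)
b=cv2.resize(im[225:325,90:240],(420,280));s=cv2.resize(cv2.imread('pics/s14.png')[150:350,180:450],(378,280))
cv2.imwrite('pics/c14.png',np.vstack([a,np.hstack([b,s,b[:,:2]])]))
E
```

```text
(no output)
```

View pics/c14.png

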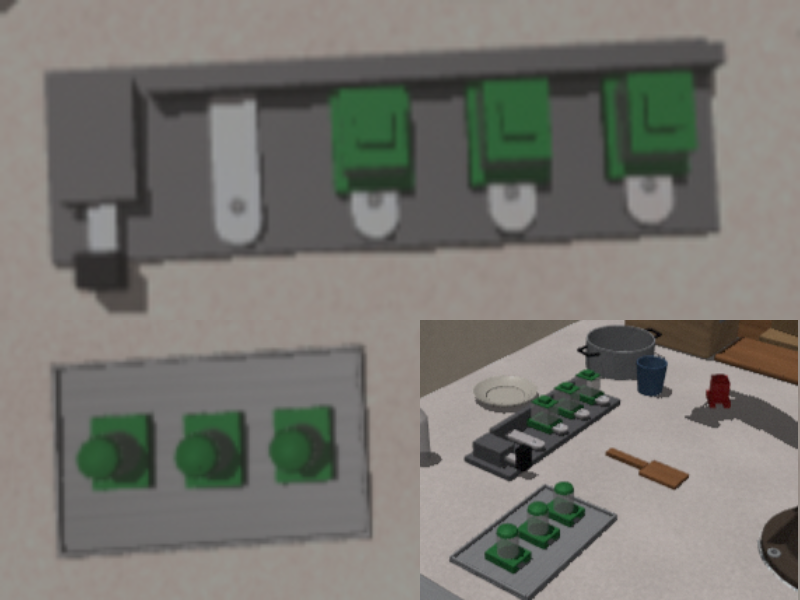

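The last picture shows three squares home with the detent balls clear of the shoes (crop 375,200; 512,193; 648,186). The gauge tab is back at (101,270), and the three rounds stand in the tray. I'm handing it in.

```bash
python3 -c "
from cell import *
print(sign_off())"
```

```text
the job is handed in; nothing more can be done
None
```

The rack is changed over and the job is handed in at about 46 s on the clock; `sign_off()` gave no verdict.

- **Rounds:** The three round dispensers came off rails 3, 1 and 0. They stand upright in the tray at about +75, 0 and −75 mm along its length.
- **Squares:** The two square dispensers from the counter went onto rails 1 and 0. Each was pushed against the stop with about 12–14 N. The square already on rail 2 was not touched, and rail 3 is empty.
- **Gauge:** I drew it about 40 mm, to the second mark, and held it for more than 1 s. The spring pull read 4.7–4.9 N there against 4.8 N expected. I then guided it back and released it.

The final pictures showed the detent balls standing clear of all three square shoes, the gauge tab at its starting position, and the tray where it was at the start. Nearby items looked unmoved and the gripper was well clear.

**Disagreements:**
- The squares met the stop about 3 mm further in x than my camera estimate of the rack. Both rails showed the same offset, so I relied on the contact force and the visible balls.
- The gauge tab was about 4 mm off my estimate in y, which put about 9 N of side load on the tool while closing on it.

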